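# Shut down the slab warmers and sort hot slabs from cold

### The arm

A 6-joint arm with a two-finger parallel gripper is mounted at the origin on the work surface. World frame = base frame: x ahead of the robot, y to its left, z up, the work surface at z = 0. Lengths are in m, angles in rad, forces in N, time in s.
With the tool pointing down it reaches from about 0.3 to 0.875 m from the base axis. Payload 6.4 kg.
Tool frame: the origin (TCP) lies midway between the tips of the shut fingers; the grasp point (between the pads) lies 19 mm behind it; z points along the fingers, y is the direction in which the jaws open and shut (so a half turn about z gives the same grasp; the last joint's range is limited). The gripper opens to 85 mm and grips with 20 to 120 N. Pads are 22 mm wide; open, the fingers measure 114 mm over their backs; the gripper's body (76 mm by 85 mm) begins 54 mm behind the grasp point. The pads swing forward as they close: fully open they stand 13 mm farther back than shut.
Start: joints at [1.019, 0.181, 1.607, -0, 1.354, -0.206], TCP at [0.195, 0.541, 0.231] pointing down, gripper open.
Joint ranges: [-2.99, 2.99], [-0.89, 2.07], [0.3, 2.58], [-1.14, 4.28], [0, 2.63], [-3.12, 3.12]. Speed limits (rad/s): [2.57, 2.57, 3.01, 3.14, 3.14, 3.14].

### API

Orientations are given as a unit quaternion [w, x, y, z].
In Python, from bench import get_obs, camera, hand_in gives the robot as it stands.
- The arm moves only by the tool drive_tool, never from a script. Its argument "deltas" is a list of rows, each a list of 2 entries, a list of its own where there are three numbers: the shift along the world's x, y, z in m, then the turn about the world's z in rad. A call has 1 to 10 rows; each row shifts and turns the pose as measured when the row begins; what a row does not reach is not made up. A row lasts 1/10 s, in which the tool goes at most 50 mm and 8.59 degrees, less where a joint would pass 70% of its speed; a pose out of reach is approached as far as the arm can. A call is refused whole if a number of a shift passes 0.05 or a number of a turn 0.15, either way. A call with a gripper value outside its range is refused whole. "gripper" is the opening, from 0 (shut) to 1 (fully open), set as the call begins (left out, the last holds). The fingers move at their own pace and stop on an object; the grip force is fixed at half the most. Time passes only in rows, so rows that do not move let the fingers close. It gives the time, the measured TCP pose, the force and the opening at its end, in the units of the state.
- get_obs(): the state, without advancing time (a new reading comes with each control period).
- camera(name): name is "side" or "top"; returns a dict with "frame" (400x640x3 uint8, red, green, blue), "fx", "fy", "cx", "cy" (pixels), "eye" and "attitude" of the camera in the world. Camera axes: x right, y down, z forward; pixel columns grow to the right and rows downward; lengths in m; the calibration is good to about 2 mm. A picture is of the moment at which its call begins. There is no depth.
- hand_in(): hands the job in, once; it reports no verdict.
The state is a dict: "time_s": time; "q": joint angles; "dq": joint speeds; "joint_efforts": joint torques, N m; "eef_pos": TCP position; "eef_rot": TCP orientation; "wrist_force": force on the tool from outside, world axes, zero at the start; "torque": the same for the moment, N m; "opening": opening from 0.0 (shut) to 1.0 (fully open).
Only numpy, scipy, OpenCV 4.12 (cv2) and the standard library are available. Lean on these libraries where they do the work, as an engineer would, in place of code of your own. Each camera call takes 0.05 s, during which the arm holds its last target.

### The job

The meal is over, so shut down the two slab warmers: one of the two gas knobs is still on, each feeding the warmer it stands in front of. First turn that knob off, until it clicks past its detent (leave the other one off), then slide every soapstone slab up out of its slot and set it down gently, standing in a slot: slabs from the warmer that was on are hot and go into the bare metal cooling rack, slabs from the other warmer go into the yellow carrying rack. Leave the jar, soap dispenser and tongs where they are.

Things in the scene. Friction and masses are not known exactly. Their poses are not given: they have to be found in the camera images.
- warmer_left: fixed slab warmer on the robot's left side: red and steel box 200 (x) by 104 (y) by 80 mm tall with three 13 mm wide slots across its top at x = -60, 0, +60 mm, slot floor 20 mm above its underside; origin at the centre of its underside
- warmer_right: fixed slab warmer on the robot's right side: red and steel box 200 (x) by 104 (y) by 80 mm tall with three 13 mm wide slots across its top at x = -60, 0, +60 mm, slot floor 20 mm above its underside; origin at the centre of its underside
- tap_a: fixed grey gas valve block, 56 x 56 x 95 mm tall, standing 140 mm in front (robot side) of the one warmer that it feeds; origin at the centre of its underside; the black bar knob is on its top
- knob_a_grip (a point): centre of the black knob bar on valve block tap_a, on its vertical turning axis, 122 mm above the work surface; x runs along the bar at the time (46 mm long, 13 mm thick, 30 mm tall, top 130 mm above the work surface)
- knob_a (a joint): angle of the knob on valve block tap_a, growing as it turns clockwise seen from above: -0.02 = on (red pointer towards the red mark, at the robot side), 1.25 = off (towards the white mark); an over-centre detent with its crest at 0.6 rad drives it to one end stop or the other, peak torque about 0.18 N m
- tap_b: fixed grey gas valve block, 56 x 56 x 95 mm tall, standing 140 mm in front (robot side) of the one warmer that it feeds; origin at the centre of its underside; the black bar knob is on its top
- knob_b_grip (a point): centre of the black knob bar on valve block tap_b, on its vertical turning axis, 122 mm above the work surface; x runs along the bar at the time (46 mm long, 13 mm thick, 30 mm tall, top 130 mm above the work surface)
- knob_b (a joint): angle of the knob on valve block tap_b, growing as it turns clockwise seen from above: -0.02 = on (red pointer towards the red mark, at the robot side), 1.25 = off (towards the white mark); an over-centre detent with its crest at 0.6 rad drives it to one end stop or the other, peak torque about 0.18 N m
- cooling_rack: bare metal cooling rack, 204 (x) by 108 (y) by 58 mm tall, 0.9 kg, loose on the work surface; three 28 mm wide slots across it at x = -60, 0, +60 mm, 92 mm long in y, slot floor 8 mm above its underside; origin at the centre of its underside
- carry_rack: yellow plastic carrying rack, 204 (x) by 108 (y) by 58 mm tall, 0.9 kg, loose on the work surface; three 28 mm wide slots across it at x = -60, 0, +60 mm, 92 mm long in y, slot floor 8 mm above its underside; origin at the centre of its underside
- slab_left_1: soapstone warming slab, grey-green, 10 mm thick (its x) by 80 mm wide (its y) by 120 mm tall (its z), 0.27 kg; origin at the centre of its lower edge; at the start it stands upright in a slot of the left warmer, its top 60 mm above the warmer's top, or is absent (None)
- slab_left_2: soapstone warming slab, grey-green, 10 mm thick (its x) by 80 mm wide (its y) by 120 mm tall (its z), 0.27 kg; origin at the centre of its lower edge; at the start it stands upright in a slot of the left warmer, its top 60 mm above the warmer's top, or is absent (None)
- slab_left_3: soapstone warming slab, grey-green, 10 mm thick (its x) by 80 mm wide (its y) by 120 mm tall (its z), 0.27 kg; origin at the centre of its lower edge; at the start it stands upright in a slot of the left warmer, its top 60 mm above the warmer's top, or is absent (None)
- slab_right_1: soapstone warming slab, grey-green, 10 mm thick (its x) by 80 mm wide (its y) by 120 mm tall (its z), 0.27 kg; origin at the centre of its lower edge; at the start it stands upright in a slot of the right warmer, its top 60 mm above the warmer's top, or is absent (None)
- slab_right_2: soapstone warming slab, grey-green, 10 mm thick (its x) by 80 mm wide (its y) by 120 mm tall (its z), 0.27 kg; origin at the centre of its lower edge; at the start it stands upright in a slot of the right warmer, its top 60 mm above the warmer's top, or is absent (None)
- slab_right_3: soapstone warming slab, grey-green, 10 mm thick (its x) by 80 mm wide (its y) by 120 mm tall (its z), 0.27 kg; origin at the centre of its lower edge; at the start it stands upright in a slot of the right warmer, its top 60 mm above the warmer's top, or is absent (None)
- jar: blue ceramic jar with lid, 104 mm across, 147 mm tall; origin under its centre; to be left alone
- soap_dispenser: empty white push-button soap dispenser, 66 mm across, 155 mm tall; origin under its centre; to be left alone
- chimta: chimta tongs of steel strip lying flat, 222 mm long along y (from -100 to +122 mm), 49 mm wide, 8 mm thick; origin under the middle; to be left alone

How it is judged:
By the outcome, as a careful person would: the job done as asked, in the order asked, and still so for the second after the job is handed in, with the robot touching nothing.
Of slab_left_1, slab_left_2, slab_left_3, slab_right_1, slab_right_2, slab_right_3 only 4 to 6 are there at a start; the rules pass over those that are not, and their reading is None.
At some moment in a run one of cooling_rack, carry_rack may be knocked a few centimetres aside while the robot is not near it.
It also fails if it takes over 210 s, if anything falls off the work surface, if the arm or the gripper's body presses on something with over 40 N, if the wrist force passes 120 N, or if a joint passes its speed limit or range.

## Working session

There is one attempt and no reset: what is moved stays moved. The work goes in short steps, Python scripts to look and compute and a tool call to move; the robot and the scene stay as the last step left them, time stands still between calls to the robot, and variables do not carry over. Pictures are saved under pics/ and viewed, and the job is handed in when it is done.

Besides the shell and the picture viewer there is one more tool, called after "Request:" by a JSON object that holds its "api" and its "payload". drive_tool: Moves the arm, as the interface text tells. Its arguments: {"type":"object","properties":{"deltas":{"type":"array","items":{"type":"array"}},"gripper":{"type":"number"}},"required":["deltas"]}

```bash
ls; mkdir -p pics; python3 - <<'E'
from bench import get_obs,camera
import cv2
print(get_obs())
for n in("side","top"):
    c=camera(n); cv2.imwrite(f"pics/{n}0.png",c["frame"][:,:,::-1])
    print(n,{k:v for k,v in c.items() if k!="frame"})
E
```

```text
pics
{'time_s': 0.0, 'q': array([ 1.01870504e+00,  1.81565323e-01,  1.60802123e+00, -3.02130213e-05,
        1.35380182e+00, -2.06311590e-01]), 'dq': array([ 8.16280176e-04,  4.92571618e-04, -1.27981491e-03, -1.12353281e-05,
        1.40398800e-03, -2.72324602e-04]), 'joint_efforts': array([-3.72942495e-04, -4.44882631e+01, -3.51325822e+01, -3.40746683e-04,
        9.24671913e-03,  5.12554095e-05]), 'eef_pos': array([0.19458172, 0.54047665, 0.23036411]), 'eef_rot': array([-3.18667427e-04,  1.72026542e-01,  9.85091906e-01, -8.39537068e-04]), 'wrist_force': array([-1.05613453,  0.56590042, -0.236965  ]), 'torque': array([0.04163632, 0.02198188, 0.05043867]), 'opening': 1.0022604050485788}
side {'fx': 479.82544877808994, 'fy': 479.82544877808994, 'cx': 313.9481148161278, 'cy': 203.5200963154299, 'eye': array([ 0.12247581, -0.50862981,  0.85790753]), 'attitude': array([-0.34373287,  0.86911692, -0.33137643,  0.12912458])}
top {'fx': 405.5765358768076, 'fy': 405.5765358768076, 'cx': 321.9614832907233, 'cy': 196.3832153551364, 'eye': array([4.12894165e-01, 3.66492347e-05, 9.89325675e-01]), 'attitude': array([-0.07753414,  0.70503803, -0.70081962,  0.07590582])}
```

View pics/top0.png

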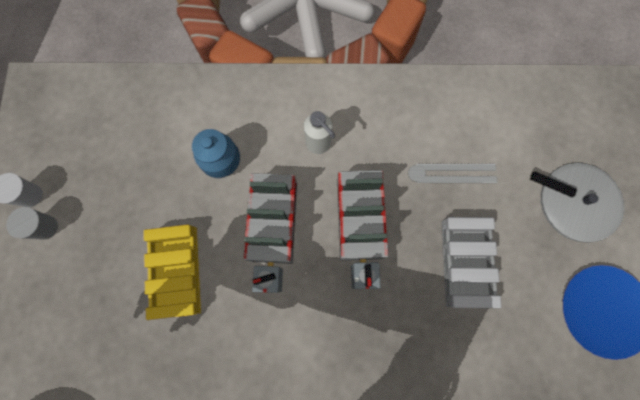

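View pics/side0.png

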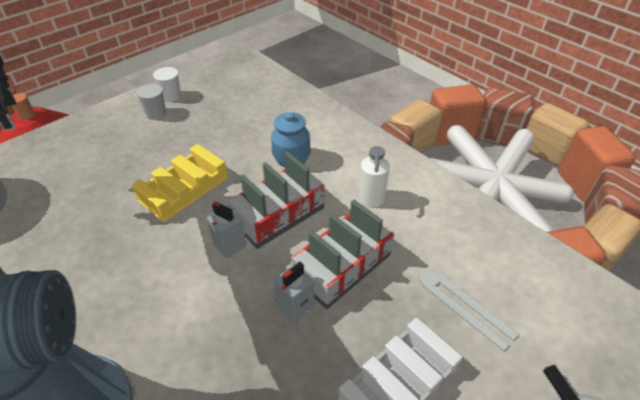

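```bash
cat > h.py <<'E'
import numpy as np, cv2
from scipy.spatial.transform import Rotation as R
from bench import get_obs,camera
class Cam:
    def __init__(s,n):
        c=camera(n); s.img=c["frame"][:,:,::-1].copy(); s.K=np.array([[c["fx"],0,c["cx"]],[0,c["fy"],c["cy"]],[0,0,1]])
        s.eye=np.array(c["eye"]); w,x,y,z=c["attitude"]; s.R=R.from_quat([x,y,z,w]).as_matrix()
    def proj(s,P):
        P=np.atleast_2d(P); p=(P-s.eye)@s.R; p=p@s.K.T; return p[:,:2]/p[:,2:]
    def back(s,uv,z):
        uv=np.atleast_2d(uv).astype(float); d=np.c_[uv,np.ones(len(uv))]@np.linalg.inv(s.K).T@s.R.T
        return s.eye+d*((z-s.eye[2])/d[:,2])[:,None]
def zoom(img,x0,y0,x1,y1,k,name):
    cv2.imwrite("pics/"+name,cv2.resize(img[y0:y1,x0:x1],None,fx=k,fy=k,interpolation=cv2.INTER_CUBIC))
E
python3 - <<'E'
from h import *
for n in("top","side"):
    c=Cam(n); print(n,c.R.round(3).tolist())
    print(c.proj([[0,0,0],[0.4,0,0],[.5,0,0],[.4,.1,0],get_obs()["eef_pos"]]).round(0).tolist())
    if n=="top":
        zoom(c.img,230,160,400,300,4.5,"t1.png"); zoom(c.img,130,210,210,330,5,"t2.png"); zoom(c.img,435,205,510,320,5,"t3.png")
    else: zoom(c.img,200,140,400,330,3.1,"s1.png")
E
```

```text
top [[0.006, -0.976, 0.216], [-1.0, -0.006, 0.003], [-0.002, -0.216, -0.976]]
[[322.0, 482.0], [323.0, 292.0], [323.0, 249.0], [281.0, 291.0], [7.0, 414.0]]
side [[0.747, -0.487, 0.452], [-0.665, -0.544, 0.512], [-0.003, -0.683, -0.73]]
[[68.0, 416.0], [253.0, 286.0], [290.0, 260.0], [226.0, 257.0], [14.0, 121.0]]
```

View pics/t1.png

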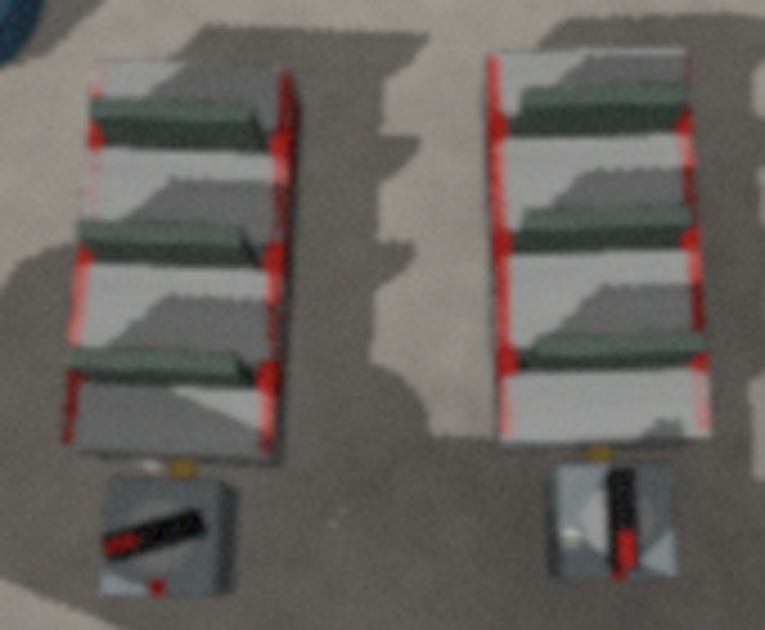

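View pics/t2.png

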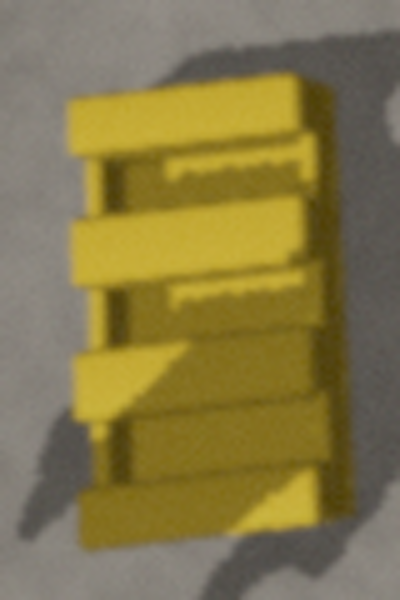

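View pics/t3.png

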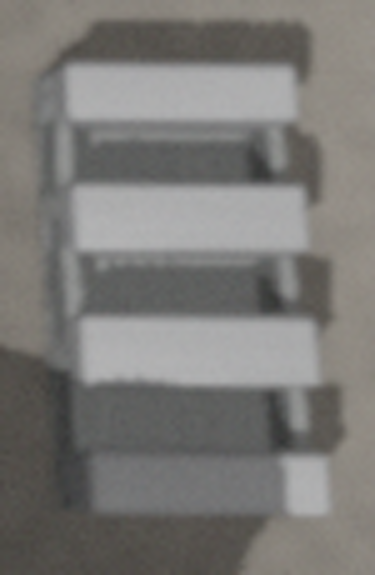

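View pics/s1.png

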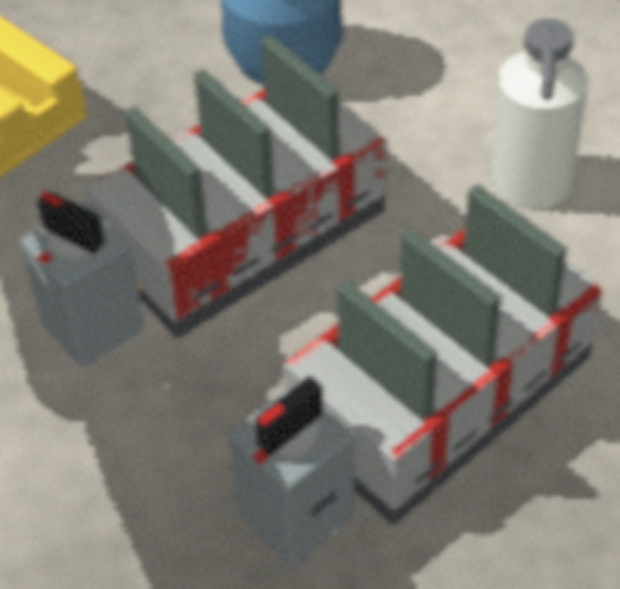

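```bash
cat > fit.py <<'E'
from h import *
from scipy.optimize import least_squares
def box(lx,ly,z): return np.array([[lx,ly,z],[lx,-ly,z],[-lx,-ly,z],[-lx,ly,z]])
def place(p,L):
    c,s=np.cos(p[2]),np.sin(p[2]); return np.c_[p[0]+c*L[:,0]-s*L[:,1],p[1]+s*L[:,0]+c*L[:,1],L[:,2]]
def fit(c,L,uv,x0=(.5,0,0)):
    r=least_squares(lambda p:(c.proj(place(p,L))-uv).ravel(),x0); return r.x,np.abs(r.fun).max()
E
python3 - <<'E'
from fit import *
c=Cam("top"); s=Cam("side")
T={"WR":((.1,.052,.08),[(490,52),(688,50),(709,437),(499,440)],4.5,(230,160)),
"WL":((.1,.052,.08),[(97,62),(291,68),(270,452),(65,442)],4.5,(230,160)),
"TR":((.028,.028,.095),[(553,463),(675,463),(677,577),(550,577)],4.5,(230,160)),
"TL":((.028,.028,.095),[(108,477),(222,478),(213,595),(100,593)],4.5,(230,160)),
"CR":((.102,.054,.058),[(65,65),(297,65),(328,513),(90,513)],5,(435,205)),
"YR":((.102,.054,.058),[(70,100),(300,73),(318,525),(82,548)],5,(130,210))}
it,is_=c.img.copy(),s.img.copy()
it=cv2.resize(it,None,fx=4,fy=4); is_=cv2.resize(is_,None,fx=4,fy=4)
for n,(b,uv,k,o) in T.items():
    L=box(*b); uv=np.array(uv)/k+o
    p,e=fit(c,L,uv); print(n,p.round(4),e.round(2))
    if n[0]=="W": pass
    for cam,im in((c,it),(s,is_)):
        cv2.polylines(im,[(cam.proj(place(p,L))*4+1.5).astype(np.int32)],True,(255,0,255),1)
        L0=L.copy();L0[:,2]=0
        cv2.polylines(im,[(cam.proj(place(p,L0))*4+1.5).astype(np.int32)],True,(255,255,0),1)
        if n[0]=="W":
            for x in(-.06,0,.06):
                B=np.array([[x+.005,.04,.14],[x+.005,-.04,.14],[x-.005,-.04,.14],[x-.005,.04,.14]])
                cv2.polylines(im,[(cam.proj(place(p,B))*4+1.5).astype(np.int32)],True,(0,255,255),1)
cv2.imwrite("pics/o1.png",it[640:1200,900:1640]); cv2.imwrite("pics/o2.png",is_[560:1140,700:1500])
E
```

```text
WR [ 0.5748 -0.0897  0.0218] 0.43
WL [ 0.5679  0.1201 -0.0345] 1.22
TR [ 0.4357 -0.0945 -0.0081] 1.26
TL [ 0.427   0.1232 -0.0224] 0.65
CR [ 0.4689 -0.343  -0.0082] 1.03
YR [0.4434 0.3487 0.1195] 1.12
```

View pics/o1.png

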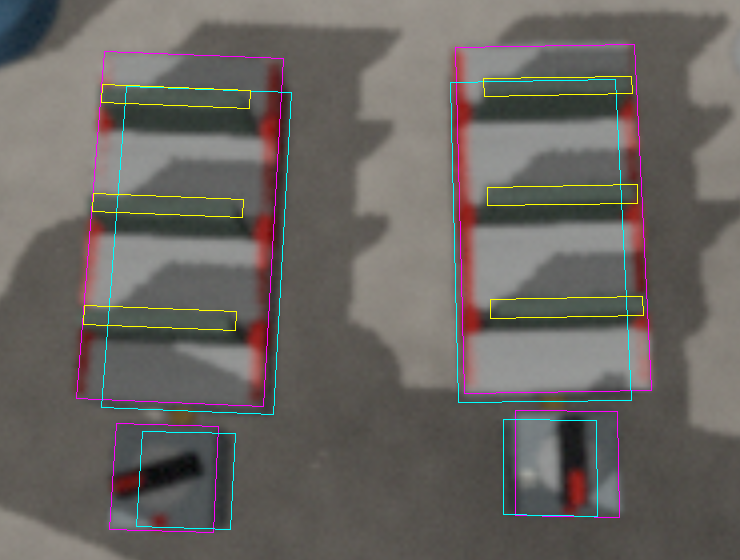

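View pics/o2.png

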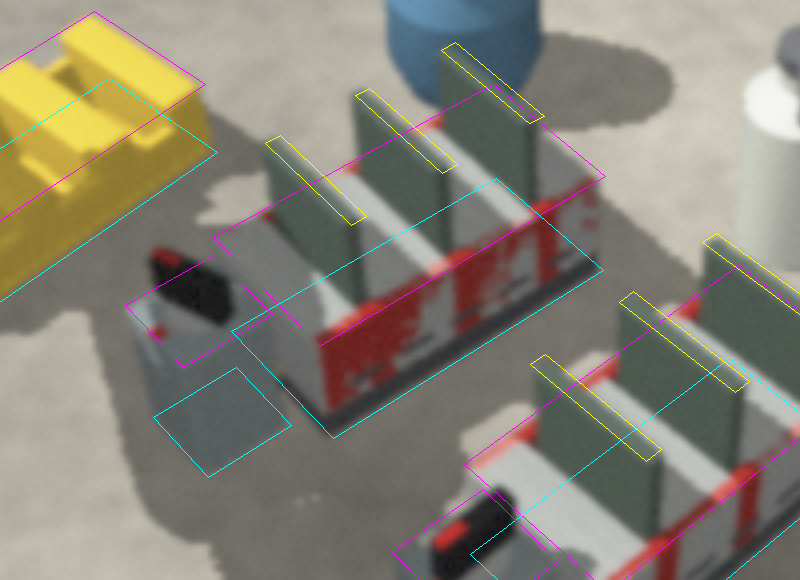

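```bash
python3 - <<'E'
from fit import *
s=Cam("side")
zoom(s.img,230,150,330,250,6,"sl.png"); zoom(s.img,270,195,400,305,6,"sr.png")
E
```

```text
(no output)
```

View pics/sl.png

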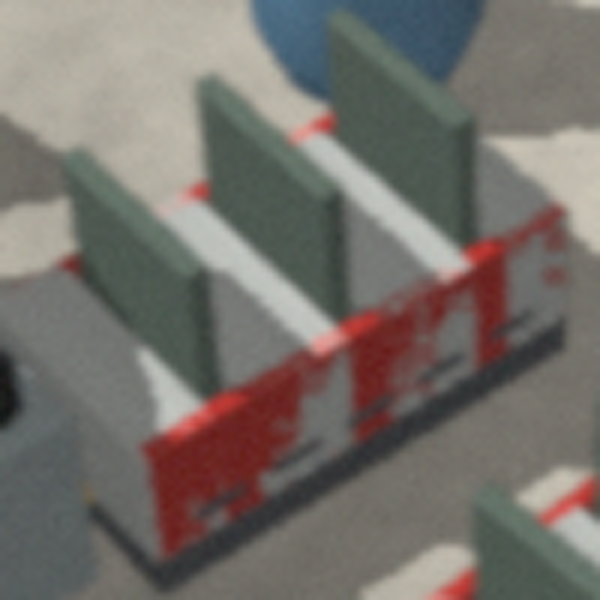

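View pics/sr.png

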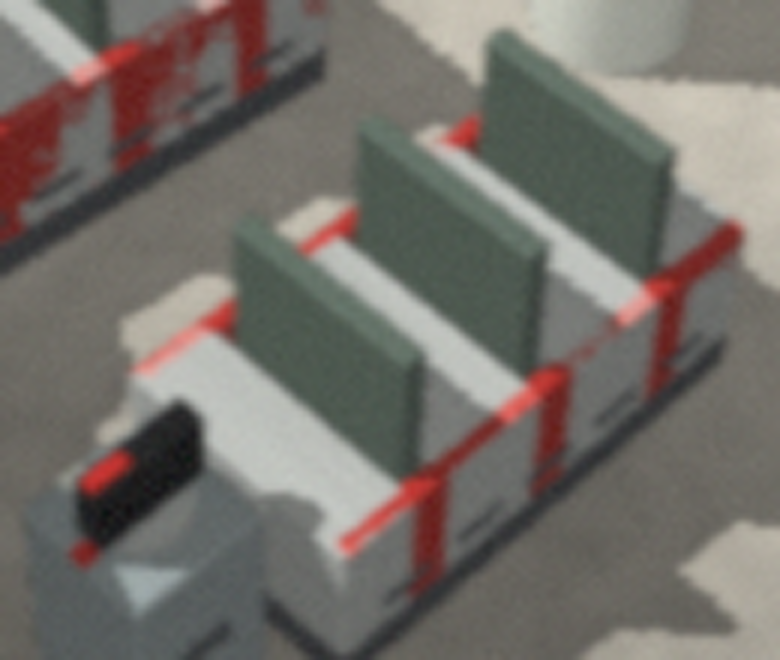

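```bash
python3 - <<'E'
from fit import *
c=Cam("top"); s=Cam("side")
def px(U,k,o): return (np.array(U)+.5)/k-.5+np.array(o)
B=lambda x,y,z:(x,y,z)
D={"WL":([(97,62),(291,68),(270,452),(65,442)],[((-.1,-.052,.08),(150,447)),((.1,-.052,.08),(565,207)),((-.1,-.052,0),(162,590)),((.1,-.052,0),(565,345))],(230,150)),
"WR":([(490,52),(688,50),(709,437),(499,440)],[((-.1,-.052,.08),(343,550)),((.1,-.052,.08),(742,230)),((-.1,.052,.08),(132,372)),((.1,-.052,0),(722,350))],(270,195))}
for n,(t,sd,o) in D.items():
    L=box(.1,.052,.08); ut=px(t,4.5,(230,160)); LS=np.array([a for a,b in sd]); us=px([b for a,b in sd],6,o)
    f=lambda p:np.r_[(c.proj(place(p,L))-ut).ravel(),(s.proj(place(p,LS))-us).ravel()]
    for w in("top","side","both"):
        m=np.r_[np.ones(8)*(w!="side"),np.ones(8)*(w!="top")]
        r=least_squares(lambda p:m*f(p),(.57,0,0)); print(n,w,r.x.round(4),np.abs(r.fun).max().round(2))
    
S={"L":([[(67,152),(200,275),(215,262)],[(200,78),(333,200),(343,190)],[(332,12),(465,125),(475,115)]],(230,150)),
"R":([[(237,228),(410,362),(422,352)],[(360,125),(532,252),(545,243)],[(488,40),(660,162),(672,150)]],(270,195))}
for n,(l,o) in S.items():
    for q in l:
        P=s.back(px(q,6,o),.14)
        print(n,P[:,:2].round(4).tolist(),"centre",(P[:2].mean(0)+[.005,0,0])[:2].round(4),"w",np.linalg.norm(P[0]-P[1]).round(4))
# top view slabs: robot side top edge / far top edge ends
for n,q in {"R3":[(527,90),(688,83)],"R2":[(527,210),(688,205)],"R1":[(530,343),(705,333)],"L3":[(92,98),(250,105)],"L2":[(82,222),(240,230)],"L1":[(72,347),(238,353)]}.items():
    P=c.back(px(q,4.5,(230,160)),.14); print(n,P[:,:2].round(4).tolist(),(P.mean(0)-[.005,0,0])[:2].round(4),"w",np.linalg.norm(P[0]-P[1]).round(4))
# knob R
P=c.back(px([(621,470),(626,570),(623,520)],4.5,(230,160)),.13); print("knob top",P.round(4).tolist())
P=s.back(px([(80,485),(185,405),(205,420),(97,500)],6,(270,195)),.13); print("knob side",P.round(4).tolist())
E
```

```text
WL top [ 0.5687  0.121  -0.0343] 1.2
WL side [ 0.5678  0.1242 -0.0367] 1.34
WL both [ 0.5681  0.1224 -0.0371] 1.57
WR top [ 0.5757 -0.0889  0.0219] 0.41
WR side [ 0.575  -0.0875  0.0419] 1.86
WR both [ 0.5754 -0.0882  0.0312] 1.68
L [[0.5052, 0.1641], [0.5032, 0.0827], [0.511, 0.0842]] centre [0.5092 0.1234] w 0.0814
L [[0.5653, 0.1637], [0.5612, 0.0807], [0.5671, 0.0822]] centre [0.5683 0.1222] w 0.0831
L [[0.6255, 0.1598], [0.6218, 0.0787], [0.6281, 0.0803]] centre [0.6287 0.1193] w 0.0812
R [[0.5087, -0.0568], [0.5132, -0.1331], [0.5186, -0.1328]] centre [ 0.5159 -0.0949] w 0.0764
R [[0.5687, -0.0507], [0.5726, -0.1274], [0.5784, -0.1275]] centre [ 0.5756 -0.089 ] w 0.0768
R [[0.6279, -0.0514], [0.6312, -0.1286], [0.638, -0.1276]] centre [ 0.6346 -0.09  ] w 0.0773
R3 [[0.638, -0.0508], [0.6419, -0.1283]] [ 0.635  -0.0895] w 0.0776
R2 [[0.5792, -0.0504], [0.5821, -0.1267]] [ 0.5756 -0.0885] w 0.0764
R1 [[0.516, -0.0513], [0.5212, -0.1331]] [ 0.5136 -0.0922] w 0.0819
L3 [[0.6328, 0.1583], [0.6298, 0.0823]] [0.6263 0.1203] w 0.0761
L2 [[0.5722, 0.1604], [0.5688, 0.0854]] [0.5655 0.1229] w 0.075
L1 [[0.5129, 0.1623], [0.5105, 0.0848]] [0.5067 0.1236] w 0.0776
knob top [[0.4583, -0.0938, 0.13], [0.4129, -0.0953, 0.13], [0.4355, -0.0943, 0.13]]
knob side [[0.4118, -0.0947, 0.13], [0.455, -0.0933, 0.13], [0.4559, -0.1017, 0.13], [0.4122, -0.1024, 0.13]]
```

Request:
{"api": "drive_tool", "payload": {"deltas": [[[0.018,-0.045,0],0.04],[[0.018,-0.045,0],0.04],[[0.018,-0.045,0],0.04],[[0.018,-0.045,0],0.04],[[0.018,-0.045,0],0.04],[[0.018,-0.045,0],0.04],[[0.018,-0.045,0],0.04],[[0.018,-0.045,0],0.04],[[0.018,-0.045,0],0.04],[[0.018,-0.045,0],0.02]], "gripper": 0.5}}

```text
time_s: 1.45
eef_pos: [0.3758, 0.0802, 0.2323]
eef_rot: [0.004, -0.031, 0.999, 0.001]
wrist_force: [1.0, -0.0, 0.1]
opening: 0.501
```

Request:
{"api": "drive_tool", "payload": {"deltas": [[[0.015,-0.044,0],-0.01],[[0.015,-0.044,0],-0.01],[[0.015,-0.044,0],-0.01],[[0.015,-0.044,0],0],[[0,0,0],0]]}}

```text
time_s: 1.95
eef_pos: [0.4387, -0.1098, 0.2345]
eef_rot: [0.007, -0.012, 1.0, -0.001]
wrist_force: [-0.4, 1.0, -0.1]
opening: 0.498
```

```bash
cat >> h.py <<'E'
def st():
    o=get_obs(); w,x,y,z=o["eef_rot"]; M=R.from_quat([x,y,z,w]).as_matrix(); t=M[:,1]; a=np.arctan2(t[1],t[0])
    print("t",round(o["time_s"],2),"pos",o["eef_pos"].round(4),"ang",round(a,4),round(a%np.pi,4),"tilt",M[:2,2].round(4),"F",o["wrist_force"].round(1),"T",o["torque"].round(2),"op",round(o["opening"],3),"q6",o["q"][5].round(2))
E
python3 -c "
from h import *;st()"
```

```text
t 1.95 pos [ 0.4387 -0.1098  0.2345] ang 1.5955 1.5955 tilt [ 0.0148 -0.0013] F [-0.4  1.  -0.1] T [ 0.01  0.02 -0.04] op 0.498 q6 -2.11
```

Request:
{"api": "drive_tool", "payload": {"deltas": [[[-0.0035,0.014,0],0.01],[[0,0,0],0],[[0,0,0],0]]}}

```text
time_s: 2.25
eef_pos: [0.4342, -0.0942, 0.2341]
eef_rot: [0.007, -0.017, 1.0, 0.0]
wrist_force: [0.3, 0.3, 0.2]
opening: 0.506
```

```bash
python3 -c "
from h import *;st()"
```

```text
t 2.25 pos [ 0.4342 -0.0942  0.2341] ang 1.6047 1.6047 tilt [0.0137 0.0003] F [0.3 0.3 0.2] T [ 0.03 -0.    0.04] op 0.506 q6 -2.09
```

Request:
{"api": "drive_tool", "payload": {"deltas": [[[0.001,-0.001,-0.03],0],[[0,0,-0.03],0],[[0,0,-0.025],0],[[0,0,-0.015],0],[[0,0,0],0]]}}

```text
time_s: 2.75
eef_pos: [0.4354, -0.0887, 0.1334]
eef_rot: [0.01, -0.023, 1.0, -0.001]
wrist_force: [-0.3, 0.6, 0.8]
opening: 0.5
```

```bash
python3 -c "
from h import *;st()
c=Cam('top');zoom(c.img,330,180,430,300,5,'k1.png')
s=Cam('side');zoom(s.img,240,200,370,320,5,'k2.png')"
```

```text
t 2.75 pos [ 0.4354 -0.0887  0.1334] ang 1.6165 1.6165 tilt [ 0.0195 -0.002 ] F [-0.3  0.6  0.8] T [-0.04 -0.01 -0.02] op 0.5 q6 -2.09
```

View pics/k1.png

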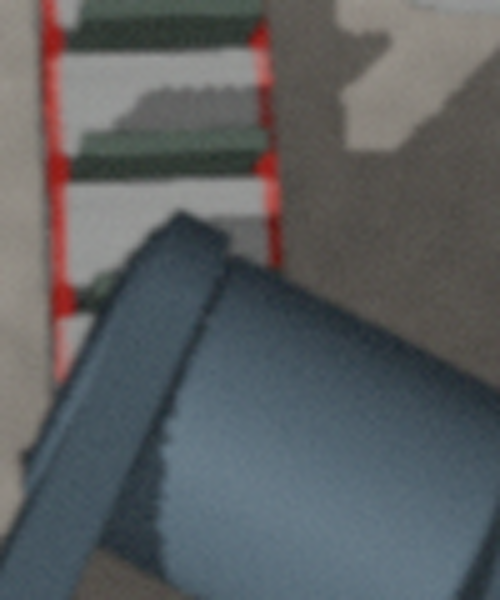

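View pics/k2.png

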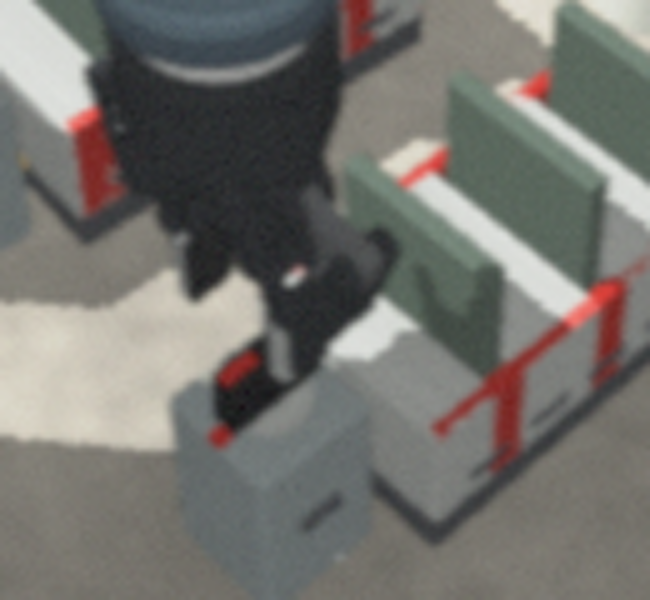

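Request:
{"api": "drive_tool", "payload": {"deltas": [[[0,-0.007,0],-0.01],[[0,0,-0.015],0],[[0,0,-0.012],0],[[0,0,0],0]]}}

```text
time_s: 3.25
eef_pos: [0.4405, -0.0987, 0.1128]
eef_rot: [0.016, -0.018, 1.0, -0.005]
wrist_force: [-0.6, 0.6, 0.1]
opening: 0.501
```

```bash
python3 -c "
from h import *;st()"
```

```text
t 3.25 pos [ 0.4405 -0.0987  0.1128] ang 1.6068 1.6068 tilt [ 0.0315 -0.009 ] F [-0.6  0.6  0.1] T [ 0.07  0.05 -0.01] op 0.501 q6 -2.1
```

Request:
{"api": "drive_tool", "payload": {"deltas": [[[0,0,0],0],[[0,0,0],0],[[0,0,0],0],[[0,0,0],0]]}}

```text
time_s: 3.65
eef_pos: [0.4417, -0.0997, 0.1148]
eef_rot: [0.017, -0.018, 1.0, -0.006]
wrist_force: [-0.5, -0.1, -0.8]
opening: 0.503
```

```bash
python3 -c "
from h import *;st(); o=get_obs(); print(o['dq'].round(3),o['q'].round(3))"
```

```text
t 3.65 pos [ 0.4417 -0.0997  0.1148] ang 1.6064 1.6064 tilt [ 0.0339 -0.0104] F [-0.5 -0.1 -0.8] T [ 0.06  0.04 -0.03] op 0.503 q6 -2.1
[-0.    -0.004 -0.002 -0.     0.001 -0.   ] [-0.49   0.028  2.034  0.008  1.045 -2.101]
```

Request:
{"api": "drive_tool", "payload": {"deltas": [[[0,0,0.03],0],[[0,0,0],0]]}}

```text
time_s: 3.85
eef_pos: [0.4417, -0.0997, 0.1456]
eef_rot: [0.017, -0.018, 1.0, -0.005]
wrist_force: [0.4, -0.5, -0.3]
opening: 0.505
```

```bash
python3 -c "
from h import *;st(); o=get_obs(); print(o['dq'].round(3),o['q'].round(4))"
```

```text
t 3.85 pos [ 0.4417 -0.0997  0.1456] ang 1.6063 1.6063 tilt [ 0.0334 -0.0101] F [ 0.4 -0.5 -0.3] T [-0.01  0.    0.  ] op 0.505 q6 -2.1
[-0.004  0.061  0.077 -0.001 -0.041 -0.002] [-0.4901 -0.0221  2.0113  0.0076  1.1181 -2.0999]
```

Request:
{"api": "drive_tool", "payload": {"deltas": [[[0,0,0],0],[[0,0,0],0]]}}

```text
time_s: 4.05
eef_pos: [0.4417, -0.0996, 0.1456]
eef_rot: [0.017, -0.018, 1.0, -0.006]
wrist_force: [-0.7, -0.8, 0.4]
opening: 0.501
```

```bash
python3 -c "
from h import *;st(); o=get_obs(); print(o['dq'].round(3),o['q'].round(4))"
```

```text
t 4.05 pos [ 0.4417 -0.0996  0.1456] ang 1.6064 1.6064 tilt [ 0.034  -0.0104] F [-0.7 -0.8  0.4] T [ 0.04 -0.01 -0.04] op 0.501 q6 -2.1
[ 0.001  0.003  0.016  0.002  0.001 -0.001] [-0.49   -0.0227  2.0118  0.0076  1.1175 -2.0998]
```

Request:
{"api": "drive_tool", "payload": {"deltas": [[[0,0,0.03],0]]}}

```text
time_s: 4.15
eef_pos: [0.4387, -0.0981, 0.1719]
eef_rot: [0.013, -0.018, 1.0, -0.003]
wrist_force: [-0.3, -0.3, 0.2]
opening: 0.5
```

```bash
python3 -c "
from h import *;st(); o=get_obs(); print(o['dq'].round(3),o['q'].round(4))"
```

```text
t 4.15 pos [ 0.4387 -0.0981  0.1719] ang 1.6064 1.6064 tilt [ 0.0261 -0.0063] F [-0.3 -0.3  0.2] T [0.03 0.02 0.02] op 0.5 q6 -2.1
[ 0.003 -0.465 -0.313 -0.003  0.736  0.006] [-0.4902 -0.062   1.9903  0.0073  1.1873 -2.0993]
```

Request:
{"api": "drive_tool", "payload": {"deltas": [[[0,0,0],0]]}}

```text
time_s: 4.25
eef_pos: [0.4407, -0.0992, 0.1747]
eef_rot: [0.015, -0.018, 1.0, -0.005]
wrist_force: [0.6, -0.6, -0.0]
opening: 0.501
```

```bash
python3 -c "
from h import *;st(); o=get_obs(); print(o['dq'].round(3),o['q'].round(4))"
```

```text
t 4.25 pos [ 0.4407 -0.0992  0.1747] ang 1.6064 1.6064 tilt [ 0.031  -0.0089] F [ 0.6 -0.6 -0. ] T [ 0.03 -0.    0.02] op 0.501 q6 -2.1
[-0.001  0.067  0.091 -0.001 -0.041  0.001] [-0.4901 -0.0645  1.9864  0.0073  1.1882 -2.0993]
```

Request:
{"api": "drive_tool", "payload": {"deltas": [[[0,0,0.03],0],[[0,0,0.03],0],[[0,0,0.03],0],[[0,0,0],0],[[0,0,0],0]]}}

```text
time_s: 4.75
eef_pos: [0.4379, -0.0977, 0.2626]
eef_rot: [0.012, -0.018, 1.0, -0.003]
wrist_force: [0.1, 1.0, -0.5]
opening: 0.5
```

```bash
python3 -c "
from h import *;st(); o=get_obs(); print(o['dq'].round(3),o['q'].round(4))"
```

```text
t 4.75 pos [ 0.4379 -0.0977  0.2626] ang 1.6063 1.6063 tilt [ 0.0236 -0.0049] F [ 0.1  1.  -0.5] T [ 0.02 -0.02 -0.04] op 0.5 q6 -2.1
[-0.001 -0.01  -0.026  0.003  0.003 -0.001] [-0.4902 -0.1603  1.8874  0.0069  1.3914 -2.0978]
```

Request:
{"api": "drive_tool", "payload": {"deltas": [[[-0.005,0.004,-0.05],0],[[0,0,0],0],[[0,0,-0.05],0],[[0,0,0],0]]}}

```text
time_s: 5.15
eef_pos: [0.4327, -0.0937, 0.1682]
eef_rot: [0.01, -0.018, 1.0, -0.002]
wrist_force: [-1.3, 0.4, -1.0]
opening: 0.501
```

```bash
python3 -c "
from h import *;st(); o=get_obs(); print(o['dq'].round(3),o['q'].round(4))"
```

```text
t 5.15 pos [ 0.4327 -0.0937  0.1682] ang 1.6064 1.6064 tilt [ 0.0199 -0.003 ] F [-1.3  0.4 -1. ] T [-0.02 -0.01 -0.01] op 0.501 q6 -2.1
[ 0.002 -0.087 -0.163  0.002  0.065 -0.001] [-0.4876 -0.0686  2.0044  0.0073  1.1867 -2.0966]
```

Request:
{"api": "drive_tool", "payload": {"deltas": [[[0,0,0.05],0],[[0,0,0.05],0],[[0,0,0.05],0],[[0,0,0],0],[[0,0,0],0]]}}

```text
time_s: 5.65
eef_pos: [0.4334, -0.0942, 0.3318]
eef_rot: [0.012, -0.018, 1.0, -0.003]
wrist_force: [-0.6, 0.5, -0.7]
opening: 0.497
```

Request:
{"api": "drive_tool", "payload": {"deltas": [[[0.003,-0.002,-0.05],0],[[0,0,0],0],[[0,0,-0.05],0],[[0,0,0],0],[[0,0,-0.04],0],[[0,0,0],0]]}}

```text
time_s: 6.25
eef_pos: [0.4416, -0.0988, 0.2074]
eef_rot: [0.018, -0.018, 1.0, -0.006]
wrist_force: [-0.9, 0.4, -1.1]
opening: 0.503
```

```bash
python3 -c "
from h import *;st(); o=get_obs(); print(o['dq'].round(3),o['q'].round(4))"
```

```text
t 6.25 pos [ 0.4416 -0.0988  0.2074] ang 1.6065 1.6065 tilt [ 0.0355 -0.0111] F [-0.9  0.4 -1.1] T [0.04 0.02 0.  ] op 0.503 q6 -2.1
[ 0.003 -0.095 -0.201  0.002  0.082  0.002] [-0.4884 -0.1071  1.955   0.0073  1.2571 -2.0972]
```

Request:
{"api": "drive_tool", "payload": {"deltas": [[[0,0,0.03],0],[[0,0,0.03],0],[[0,0,0.03],0],[[0,0,0],0],[[0,0,0],0]]}}

```text
time_s: 6.75
eef_pos: [0.447, -0.1014, 0.3217]
eef_rot: [0.026, -0.018, 0.999, -0.011]
wrist_force: [-1.0, -0.1, 0.1]
opening: 0.501
```

```bash
python3 -c "
from h import *;st()"
```

```text
t 6.75 pos [ 0.447  -0.1014  0.3217] ang 1.6066 1.6066 tilt [ 0.0529 -0.0201] F [-1.  -0.1  0.1] T [0.03 0.01 0.03] op 0.501 q6 -2.1
```

Request:
{"api": "drive_tool", "payload": {"deltas": [[[0,0,-0.02],0],[[0,0,-0.02],0],[[0,0,-0.02],0],[[0,0,-0.02],0],[[0,0,-0.01],0],[[0,0,0],0]]}}

```text
time_s: 7.35
eef_pos: [0.4502, -0.1028, 0.2394]
eef_rot: [0.032, -0.018, 0.999, -0.014]
wrist_force: [-0.4, 0.7, -0.1]
opening: 0.5
```

```bash
python3 -c "
from h import *;st()"
```

```text
t 7.35 pos [ 0.4502 -0.1028  0.2394] ang 1.6067 1.6067 tilt [ 0.064  -0.0259] F [-0.4  0.7 -0.1] T [ 0.03  0.01 -0.02] op 0.5 q6 -2.1
```

Request:
{"api": "drive_tool", "payload": {"deltas": [[[0,0,0.03],0],[[0,0,0.03],0],[[0,0,0.03],0],[[0,0,0],0],[[0,0,0],0]]}}

```text
time_s: 7.85
eef_pos: [0.4504, -0.1029, 0.3378]
eef_rot: [0.033, -0.018, 0.999, -0.014]
wrist_force: [0.6, -1.4, 0.5]
opening: 0.503
```

```bash
python3 -c "
from h import *;st()"
```

```text
t 7.85 pos [ 0.4504 -0.1029  0.3378] ang 1.6067 1.6067 tilt [ 0.0665 -0.0272] F [ 0.6 -1.4  0.5] T [ 0.04 -0.02  0.01] op 0.503 q6 -2.1
```

Request:
{"api": "drive_tool", "payload": {"deltas": [[[0,0,-0.03],0],[[0,0,0],0],[[0,0,-0.03],0],[[0,0,0],0],[[0,0,-0.03],0],[[0,0,0],0]]}}

```text
time_s: 8.45
eef_pos: [0.4517, -0.1035, 0.251]
eef_rot: [0.035, -0.018, 0.999, -0.015]
wrist_force: [0.0, 1.2, -0.3]
opening: 0.496
```

```bash
python3 -c "
from h import *;st()"
```

```text
t 8.45 pos [ 0.4517 -0.1035  0.251 ] ang 1.6066 1.6066 tilt [ 0.0696 -0.0287] F [ 0.   1.2 -0.3] T [ 0.02  0.1  -0.08] op 0.496 q6 -2.1
```

```bash
python3 -c "
from h import *
for i in range(4): camera('top'); st()"
```

```text
t 8.5 pos [ 0.4537 -0.1045  0.2544] ang 1.6065 1.6065 tilt [ 0.0749 -0.0315] F [-0.4 -0.3  1.9] T [0.01 0.04 0.02] op 0.499 q6 -2.1
t 8.55 pos [ 0.4546 -0.105   0.2557] ang 1.6065 1.6065 tilt [ 0.0774 -0.0328] F [ 0.4 -0.4  1. ] T [-0.    0.03 -0.  ] op 0.498 q6 -2.1
t 8.6 pos [ 0.4549 -0.1051  0.2561] ang 1.6064 1.6064 tilt [ 0.0785 -0.0335] F [ 0.7 -0.1  0.1] T [0.09 0.03 0.01] op 0.496 q6 -2.1
t 8.65 pos [ 0.4549 -0.1051  0.256 ] ang 1.6064 1.6064 tilt [ 0.0788 -0.0336] F [0.3 0.9 0.4] T [-0.04  0.02  0.01] op 0.5 q6 -2.1
```

Request:
{"api": "drive_tool", "payload": {"deltas": [[[0,0,-0.04],0]]}}

```text
time_s: 8.75
eef_pos: [0.4594, -0.1074, 0.2227]
eef_rot: [0.045, -0.019, 0.999, -0.021]
wrist_force: [1.2, -1.4, -0.9]
opening: 0.497
```

```bash
python3 -c "
from h import *
st()
for i in range(4): camera('top'); st()"
```

```text
t 8.75 pos [ 0.4594 -0.1074  0.2227] ang 1.6061 1.6061 tilt [ 0.0909 -0.0399] F [ 1.2 -1.4 -0.9] T [-0.04 -0.   -0.04] op 0.497 q6 -2.1
t 8.8 pos [ 0.4544 -0.105   0.2132] ang 1.6063 1.6063 tilt [ 0.0781 -0.0333] F [-3.1  0.9 -5.3] T [ 0.07  0.21 -0.  ] op 0.498 q6 -2.1
t 8.85 pos [ 0.4531 -0.1042  0.2138] ang 1.6066 1.6066 tilt [ 0.0742 -0.0312] F [-1.  -0.2 -0.2] T [ 0.03  0.05 -0.  ] op 0.499 q6 -2.1
t 8.9 pos [ 0.4539 -0.1046  0.2156] ang 1.6065 1.6065 tilt [ 0.0759 -0.032 ] F [-1.1  0.4  0.4] T [ 0.   -0.    0.04] op 0.504 q6 -2.1
t 8.95 pos [ 0.4549 -0.1051  0.217 ] ang 1.6065 1.6065 tilt [ 0.0783 -0.0333] F [-0.3 -0.1  0.6] T [0.06 0.07 0.01] op 0.498 q6 -2.1
```

Request:
{"api": "drive_tool", "payload": {"deltas": [[[0,0,0.05],0],[[0,0,0],0]]}}

```text
time_s: 9.15
eef_pos: [0.4558, -0.1055, 0.271]
eef_rot: [0.04, -0.019, 0.999, -0.018]
wrist_force: [-0.2, -1.2, -0.2]
opening: 0.499
```

```bash
cat > w.py <<'E'
from h import *
import sys
for i in range(int(sys.argv[1]) if len(sys.argv)>1 else 5): camera("top")
st()
E
python3 -c "
from h import *;st()"; python3 w.py
```

```text
t 9.15 pos [ 0.4558 -0.1055  0.271 ] ang 1.6064 1.6064 tilt [ 0.0803 -0.0343] F [-0.2 -1.2 -0.2] T [-0.02  0.05 -0.02] op 0.499 q6 -2.1
t 9.4 pos [ 0.4517 -0.1035  0.2624] ang 1.6067 1.6067 tilt [ 0.0685 -0.0281] F [-0.4  0.3 -0.3] T [ 0.04  0.06 -0.01] op 0.501 q6 -2.1
```

Request:
{"api": "drive_tool", "payload": {"deltas": [[[0,0,0.05],0],[[0,0,-0.05],0]]}}

```text
time_s: 9.6
eef_pos: [0.4551, -0.1053, 0.2743]
eef_rot: [0.037, -0.018, 0.999, -0.016]
wrist_force: [2.7, -1.4, 0.7]
opening: 0.502
```

```bash
python3 -c "
from h import *;st()"; python3 w.py
```

```text
t 9.6 pos [ 0.4551 -0.1053  0.2743] ang 1.6065 1.6065 tilt [ 0.0746 -0.0313] F [ 2.7 -1.4  0.7] T [-0.03  0.   -0.02] op 0.502 q6 -2.1
t 9.85 pos [ 0.4482 -0.1018  0.2625] ang 1.6068 1.6068 tilt [ 0.0544 -0.0207] F [-0.1 -0.1  0.2] T [ 0.02 -0.    0.03] op 0.5 q6 -2.1
```

Request:
{"api": "drive_tool", "payload": {"deltas": [[[0,0,0.05],0],[[0,0,0.05],0],[[0,0,-0.05],0]]}}

```text
time_s: 10.15
eef_pos: [0.4519, -0.1036, 0.3245]
eef_rot: [0.033, -0.018, 0.999, -0.014]
wrist_force: [2.4, -1.3, -0.7]
opening: 0.495
```

```bash
python3 w.py
```

```text
t 10.4 pos [ 0.445  -0.1001  0.3103] ang 1.6069 1.6069 tilt [ 0.0429 -0.0146] F [-0.1  0.2  1.6] T [-0.01  0.03 -0.04] op 0.501 q6 -2.1
```

Request:
{"api": "drive_tool", "payload": {"deltas": [[[0,0,0.05],0],[[0,0,-0.05],0]]}}

```text
time_s: 10.6
eef_pos: [0.4502, -0.1028, 0.3247]
eef_rot: [0.028, -0.018, 0.999, -0.011]
wrist_force: [2.6, -1.4, -0.2]
opening: 0.502
```

```bash
python3 w.py
```

```text
t 10.85 pos [ 0.4429 -0.0991  0.3107] ang 1.6068 1.6068 tilt [ 0.0328 -0.0093] F [ 0.9  0.3 -0.3] T [0.   0.01 0.03] op 0.499 q6 -2.1
```

Request:
{"api": "drive_tool", "payload": {"deltas": [[[0,0,0.05],0],[[0,0,-0.05],0]]}}

```text
time_s: 11.05
eef_pos: [0.4482, -0.1018, 0.325]
eef_rot: [0.023, -0.018, 1.0, -0.009]
wrist_force: [2.6, -1.3, 0.6]
opening: 0.5
```

```bash
python3 w.py
```

```text
t 11.3 pos [ 0.441  -0.0981  0.3109] ang 1.6069 1.6069 tilt [ 0.0233 -0.0042] F [-0.5  0.3  0.3] T [ 0.04 -0.01  0.  ] op 0.5 q6 -2.1
```

Request:
{"api": "drive_tool", "payload": {"deltas": [[[0,0,0.05],0],[[0,0,-0.05],0]]}}

```text
time_s: 11.5
eef_pos: [0.4462, -0.1008, 0.325]
eef_rot: [0.019, -0.018, 1.0, -0.006]
wrist_force: [2.9, -1.8, 0.6]
opening: 0.499
```

```bash
python3 w.py
```

```text
t 11.75 pos [ 0.439  -0.0971  0.311 ] ang 1.6067 1.6067 tilt [0.0141 0.0007] F [0.6 0.3 0.8] T [-0.    0.    0.03] op 0.503 q6 -2.1
```

Request:
{"api": "drive_tool", "payload": {"deltas": [[[0,0,0.05],0],[[0,0,-0.05],0]]}}

```text
time_s: 11.95
eef_pos: [0.4443, -0.0998, 0.325]
eef_rot: [0.014, -0.018, 1.0, -0.004]
wrist_force: [2.1, -0.3, 0.2]
opening: 0.498
```

```bash
python3 w.py
```

```text
t 12.2 pos [ 0.4371 -0.0961  0.3111] ang 1.6066 1.6066 tilt [0.005  0.0056] F [0.4 0.1 0.9] T [ 0.06  0.02 -0.06] op 0.5 q6 -2.1
```

Request:
{"api": "drive_tool", "payload": {"deltas": [[[0,0,-0.04],0],[[0,0,-0.04],0],[[0,0,-0.04],0],[[0,0,-0.02],0]]}}

```text
time_s: 12.6
eef_pos: [0.4446, -0.1, 0.1803]
eef_rot: [0.013, -0.018, 1.0, -0.003]
wrist_force: [-0.9, -0.0, 0.0]
opening: 0.503
```

```bash
python3 w.py
```

```text
t 12.85 pos [ 0.4463 -0.1009  0.1838] ang 1.6068 1.6068 tilt [ 0.0298 -0.0075] F [-0.1 -0.9  0.6] T [ 0.01  0.02 -0.03] op 0.502 q6 -2.1
```

Request:
{"api": "drive_tool", "payload": {"deltas": [[[0,0,0.05],0],[[0,0,-0.05],0]]}}

```text
time_s: 13.05
eef_pos: [0.4531, -0.1043, 0.1959]
eef_rot: [0.023, -0.018, 1.0, -0.008]
wrist_force: [2.7, -1.2, -0.4]
opening: 0.501
```

```bash
python3 w.py
```

```text
t 13.3 pos [ 0.4445 -0.0999  0.1833] ang 1.6068 1.6068 tilt [ 0.0231 -0.004 ] F [ 0.6 -0.3  0.1] T [ 0.01 -0.03  0.04] op 0.501 q6 -2.1
```

Request:
{"api": "drive_tool", "payload": {"deltas": [[[0,0,0.05],0],[[0,0,-0.05],0]]}}

```text
time_s: 13.5
eef_pos: [0.4507, -0.1031, 0.1955]
eef_rot: [0.018, -0.018, 1.0, -0.006]
wrist_force: [2.2, -1.3, -0.6]
opening: 0.499
```

```bash
python3 w.py
```

```text
t 13.75 pos [ 0.4423 -0.0989  0.1831] ang 1.6066 1.6066 tilt [0.015  0.0003] F [-0.6 -0.1  1. ] T [-0.04 -0.01  0.1 ] op 0.503 q6 -2.1
```

Request:
{"api": "drive_tool", "payload": {"deltas": [[[-0.007,0.0035,-0.04],0]]}}

```text
time_s: 13.85
eef_pos: [0.4409, -0.0983, 0.1491]
eef_rot: [0.014, -0.018, 1.0, -0.003]
wrist_force: [0.6, -0.9, -1.3]
opening: 0.5
```

```bash
python3 w.py
```

```text
t 14.1 pos [ 0.4364 -0.0959  0.1448] ang 1.6066 1.6066 tilt [ 0.0164 -0.0004] F [ 0.4 -0.7  0.6] T [-0.03 -0.04  0.04] op 0.498 q6 -2.1
```

Request:
{"api": "drive_tool", "payload": {"deltas": [[[0,0,-0.038],0]]}}

```text
time_s: 14.2
eef_pos: [0.4419, -0.0987, 0.1126]
eef_rot: [0.014, -0.018, 1.0, -0.004]
wrist_force: [0.9, -1.3, -0.9]
opening: 0.5
```

```bash
python3 w.py
```

```text
t 14.45 pos [ 0.4373 -0.0963  0.1085] ang 1.6067 1.6067 tilt [ 0.0178 -0.0012] F [-0.1  0.4  0.2] T [ 0.06 -0.    0.01] op 0.501 q6 -2.1
```

Request:
{"api": "drive_tool", "payload": {"deltas": [[[-0.002,0.001,-0.004],0]]}}

```text
time_s: 14.55
eef_pos: [0.4369, -0.0961, 0.1065]
eef_rot: [0.01, -0.018, 1.0, -0.002]
wrist_force: [0.8, -0.7, 0.8]
opening: 0.5
```

```bash
python3 w.py; python3 -c "
from h import *
s=Cam('side');zoom(s.img,240,200,370,320,5,'k3.png')"
```

```text
t 14.8 pos [ 0.4356 -0.0955  0.105 ] ang 1.6068 1.6068 tilt [ 0.0186 -0.0016] F [ 0.5 -0.1  0.5] T [-0.02  0.05  0.03] op 0.496 q6 -2.1
```

View pics/k3.png

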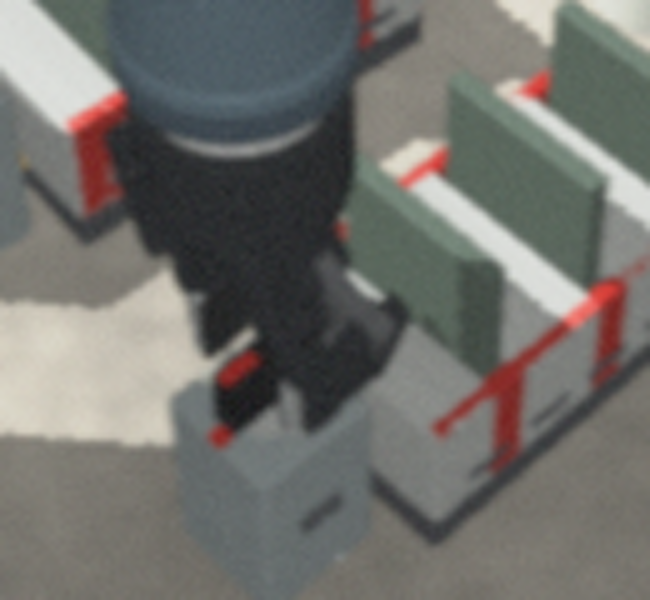

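Fingers straddle the bar. Close.

Request:
{"api": "drive_tool", "payload": {"deltas": [[[0,0,0],0],[[0,0,0],0],[[0,0,0],0],[[0,0,0],0],[[0,0,0],0]], "gripper": 0}}

```text
time_s: 15.35
eef_pos: [0.4357, -0.0964, 0.1055]
eef_rot: [0.009, -0.018, 1.0, -0.002]
wrist_force: [-0.9, -0.8, 0.3]
opening: 0.139
```

```bash
python3 w.py 3
```

```text
t 15.5 pos [ 0.4357 -0.0964  0.1055] ang 1.6072 1.6072 tilt [ 0.0186 -0.0032] F [-0.8 -1.9  1.3] T [-0.05  0.11  0.09] op 0.136 q6 -2.1
```

Request:
{"api": "drive_tool", "payload": {"deltas": [[[0,0,0],-0.1],[[0,0,0],-0.1],[[0,0,0],-0.1],[[0,0,0],-0.1],[[0,0,0],-0.1]]}}

```text
time_s: 16.0
eef_pos: [0.4358, -0.0962, 0.1055]
eef_rot: [0.009, 0.238, 0.971, -0.004]
wrist_force: [-1.0, -1.5, 0.4]
opening: 0.136
```

```bash
python3 w.py 4
```

```text
t 16.2 pos [ 0.4358 -0.0962  0.1055] ang 1.0966 1.0966 tilt [ 0.0148 -0.0117] F [-2.1 -1.9  1. ] T [-0.01  0.03  0.01] op 0.143 q6 -1.58
```

Request:
{"api": "drive_tool", "payload": {"deltas": [[[0,0,0],-0.1],[[0,0,0],-0.1],[[0,0,0],-0.1],[[0,0,0],-0.1],[[0,0,0],-0.1],[[0,0,0],-0.1]]}}

```text
time_s: 16.8
eef_pos: [0.436, -0.0961, 0.1055]
eef_rot: [0.007, 0.515, 0.857, -0.006]
wrist_force: [-1.4, -1.8, 0.9]
opening: 0.14
```

```bash
python3 w.py 4
```

```text
t 17.0 pos [ 0.436  -0.0961  0.1055] ang 0.4944 0.4944 tilt [ 0.0064 -0.0178] F [-0.9 -1.9  0.2] T [-0.14 -0.08 -0.2 ] op 0.138 q6 -0.96
```

Request:
{"api": "drive_tool", "payload": {"deltas": [[[0,0,0],-0.08],[[0,0,0],-0.06]]}}

```text
time_s: 17.2
eef_pos: [0.436, -0.0961, 0.1055]
eef_rot: [0.007, 0.57, 0.821, -0.006]
wrist_force: [-0.9, -1.3, 1.1]
opening: 0.14
```

```bash
python3 w.py 4
```

```text
t 17.4 pos [ 0.436  -0.0961  0.1055] ang 0.3598 0.3598 tilt [ 0.0041 -0.0184] F [-0.6 -1.1  0.2] T [-0.13 -0.08 -0.16] op 0.138 q6 -0.82
```

Request:
{"api": "drive_tool", "payload": {"deltas": [[[0,0,0],0],[[0,0,0],0],[[0,0,0],0],[[0,0,0],0]], "gripper": 0.5}}

```text
time_s: 17.8
eef_pos: [0.4357, -0.0954, 0.1051]
eef_rot: [0.006, 0.567, 0.824, -0.006]
wrist_force: [0.2, -0.1, -0.2]
opening: 0.502
```

```bash
python3 w.py 2
```

```text
t 17.9 pos [ 0.4357 -0.0954  0.1051] ang 0.3655 0.3655 tilt [ 0.0036 -0.0172] F [-0.2  0.7  0.1] T [ 0.03 -0.02 -0.01] op 0.501 q6 -0.83
```

Request:
{"api": "drive_tool", "payload": {"deltas": [[[0,0,0.04],0],[[0,0,0.04],-0.1],[[0.01,0,0],-0.12],[[0.02,0,0],-0.12]]}}

```text
time_s: 18.3
eef_pos: [0.4636, -0.0944, 0.1873]
eef_rot: [0.003, 0.702, 0.712, -0.006]
wrist_force: [0.9, 0.5, 0.2]
opening: 0.5
```

```bash
python3 w.py 5;python3 -c "
from h import *
s=Cam('side');zoom(s.img,240,200,370,320,5,'k4.png')
s=Cam('top');zoom(s.img,330,180,430,300,5,'k5.png')"
```

```text
t 18.55 pos [ 0.4626 -0.094   0.1855] ang 0.0233 0.0233 tilt [-0.0071 -0.0115] F [-0.6  0.7 -0.8] T [ 0.06 -0.03  0.02] op 0.499 q6 -0.46
```

View pics/k4.png

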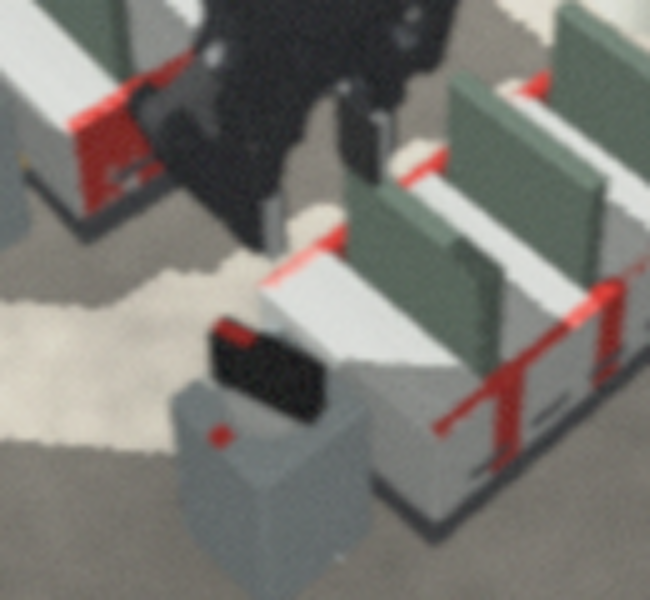

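Request:
{"api": "drive_tool", "payload": {"deltas": [[[0.03,0,0],0],[[0.02,0.0005,-0.01],0]]}}

```text
time_s: 18.85
eef_pos: [0.5113, -0.0936, 0.1758]
eef_rot: [0.002, 0.699, 0.715, -0.007]
wrist_force: [-0.1, -0.4, 0.9]
opening: 0.504
```

```bash
python3 w.py 5
```

```text
t 19.1 pos [ 0.5088 -0.0928  0.1743] ang 0.0232 0.0232 tilt [-0.0116 -0.0102] F [-0.6  0.2  0.2] T [ 0.03 -0.07  0.  ] op 0.497 q6 -0.42
```

Request:
{"api": "drive_tool", "payload": {"deltas": [[[0.006,0,-0.04],0],[[0,0,-0.038],0]]}}

```text
time_s: 19.3
eef_pos: [0.5183, -0.0949, 0.1016]
eef_rot: [0.006, 0.699, 0.715, -0.005]
wrist_force: [0.1, 0.4, -0.6]
opening: 0.498
```

```bash
python3 w.py 5; python3 -c "
from h import *
s=Cam('side');zoom(s.img,270,160,400,305,5,'g1.png')
s=Cam('top');zoom(s.img,320,160,420,280,5,'g2.png')"
```

```text
t 19.55 pos [ 0.5185 -0.0949  0.103 ] ang 0.0235 0.0235 tilt [-0.0002 -0.0152] F [0.3 0.5 0. ] T [-0.04 -0.02  0.01] op 0.498 q6 -0.41
```

View pics/g1.png

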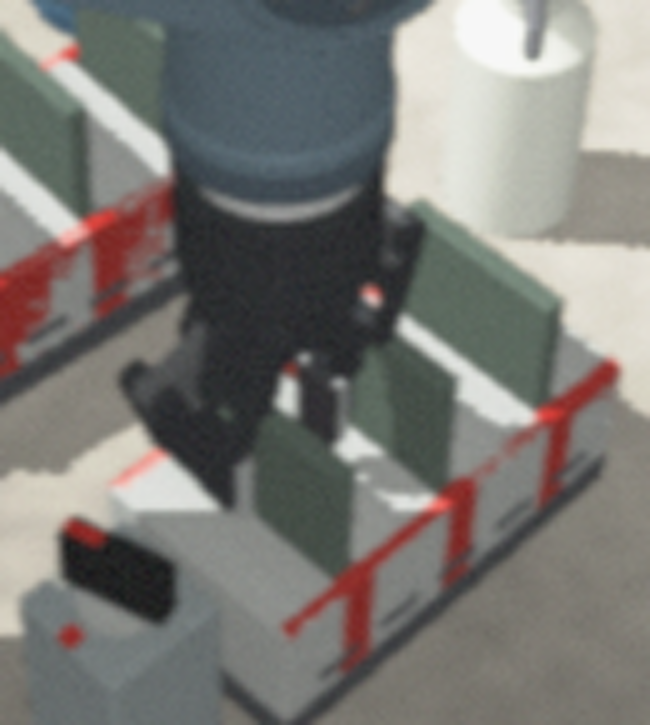

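View pics/g2.png

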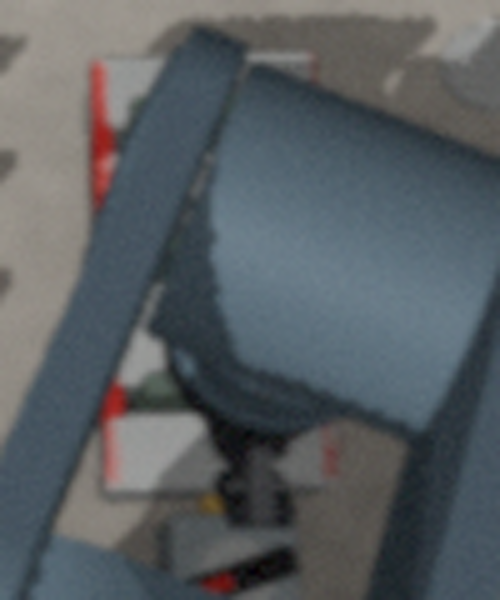

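Request:
{"api": "drive_tool", "payload": {"deltas": [[[-0.0035,0.001,-0.007],0.004]]}}

```text
time_s: 19.75
eef_pos: [0.5177, -0.095, 0.0991]
eef_rot: [0.009, 0.697, 0.717, -0.004]
wrist_force: [-0.1, 1.1, 0.6]
opening: 0.496
```

```bash
python3 w.py 5
```

```text
t 20.0 pos [ 0.5159 -0.0941  0.0969] ang 0.0276 0.0276 tilt [ 0.0022 -0.0162] F [0.3 0.1 0.2] T [0.05 0.   0.01] op 0.5 q6 -0.42
```

Request:
{"api": "drive_tool", "payload": {"deltas": [[[0,0,0],0],[[0,0,0],0],[[0,0,0],0],[[0,0,0],0],[[0,0,0],0]], "gripper": 0}}

```text
time_s: 20.5
eef_pos: [0.5162, -0.0943, 0.0973]
eef_rot: [0.007, 0.697, 0.717, -0.005]
wrist_force: [0.6, -0.3, 0.6]
opening: 0.111
```

```bash
python3 w.py 3
```

```text
t 20.65 pos [ 0.5162 -0.0942  0.0973] ang 0.0278 0.0278 tilt [ 0.0026 -0.0164] F [ 0.3 -0.3  0.4] T [-0.06  0.03 -0.01] op 0.108 q6 -0.42
```

Request:
{"api": "drive_tool", "payload": {"deltas": [[[0.0005,0,0.015],0],[[0.0005,0,0.015],0],[[0.0005,0,0.015],0],[[0.0005,0,0.015],0]]}}

```text
time_s: 21.05
eef_pos: [0.515, -0.0926, 0.1541]
eef_rot: [0.002, 0.697, 0.717, -0.006]
wrist_force: [0.7, 0.2, -3.5]
opening: 0.111
```

```bash
python3 w.py 5
```

```text
t 21.3 pos [ 0.5149 -0.0927  0.1533] ang 0.0276 0.0276 tilt [-0.005  -0.0124] F [ 0.6  0.3 -2.3] T [-0.02 -0.32  0.02] op 0.109 q6 -0.42
```

Request:
{"api": "drive_tool", "payload": {"deltas": [[[0,0,0.04],0],[[0,0,0.02],0],[[-0.01,-0.03,0],0],[[-0.02,-0.045,0],-0.01],[[-0.02,-0.045,0],-0.01],[[-0.02,-0.045,0],-0.01],[[-0.02,-0.045,0],0],[[-0.01,-0.03,0],0]]}}

```text
time_s: 22.1
eef_pos: [0.4074, -0.3323, 0.2049]
eef_rot: [-0.005, 0.705, 0.709, -0.007]
wrist_force: [1.3, 0.3, -2.4]
opening: 0.111
```

```bash
cat > ov.py <<'E'
# overlay racks: python ov.py name tag x y yaw
from fit import *
import sys
tag=sys.argv[1]; P=np.array([float(v) for v in sys.argv[2:5]])
def top3(): 
    o=[box(.102,.054,.058)]
    for x in(-.06,0,.06): b=box(.014,.046,.058); b[:,0]+=x; o.append(b)
    return o
ims=[]
for n in("top","side"):
    c=Cam(n); k=5; im=cv2.resize(c.img,None,fx=k,fy=k,interpolation=cv2.INTER_CUBIC)
    for b in top3(): cv2.polylines(im,[np.round((c.proj(place(P,b))+.5)*k-.5).astype(np.int32)],True,(255,0,255),1)
    u,v=c.proj([[P[0],P[1],.05]])[0]*k; u,v=int(u),int(v)
    y0=max(0,min(v-290,im.shape[0]-580)); x0=max(0,min(u-195,im.shape[1]-390)); ims.append(im[y0:y0+580,x0:x0+390]); print(n,"crop offset",x0,y0)
cv2.imwrite(f"pics/{tag}.png",np.hstack(ims)); st()
E
python3 w.py 4; python3 ov.py c1 .4689 -.343 -.008
```

```text
t 22.3 pos [ 0.4088 -0.3302  0.2048] ang 0.0059 0.0059 tilt [-0.0169 -0.0007] F [-0.   0.3 -2.2] T [ 0.05 -0.   -0.08] op 0.11 q6 -0.9
top crop offset 2168 1019
side crop offset 1811 1420
t 22.4 pos [ 0.4096 -0.329   0.2053] ang 0.0086 0.0086 tilt [-0.0165 -0.0013] F [-0.5 -0.4 -3.2] T [ 0.02 -0.02 -0.01] op 0.11 q6 -0.9
```

View pics/c1.png

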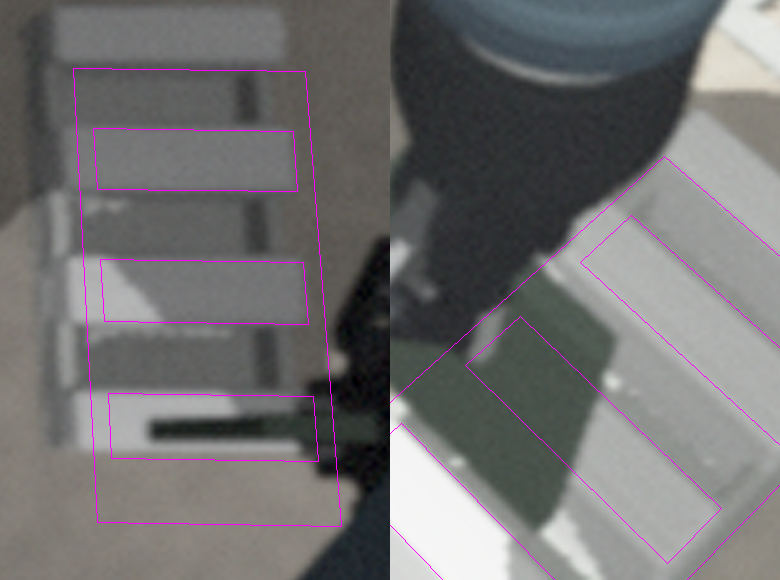

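```bash
cat > rf.py <<'E'
# python rf.py ox oy u1 v1 ... (scale5 crops of top; order FL FR NR NL), skip with -1
from fit import *
import sys
a=[float(v) for v in sys.argv[1:]]; o=np.array(a[:2]); uv=np.array(a[2:]).reshape(4,2)
c=Cam("top"); ok=uv[:,0]>=0; uv=(uv+o+.5)/5-.5
L=box(.102,.054,.058)[ok]; p,e=fit(c,L,uv[ok],(.47,0,0)); print(p.round(4),"maxres px",e.round(2))
for x in(-.06,0,.06): print("slot",x,place(p,np.array([[x,0,0]]))[0,:2].round(4))
E
python3 rf.py 2168 1019 55 9 286 11 303 450 76 450
```

```text
[ 0.4991 -0.3343 -0.0226] maxres px 1.86
slot -0.06 [ 0.4391 -0.3329]
slot 0 [ 0.4991 -0.3343]
slot 0.06 [ 0.5591 -0.3356]
```

```bash
python3 rf.py 2168 1019 55 9 286 10 -1 -1 76 450; python3 ov.py c2 .4985 -.3355 -.012
```

```text
[ 0.4982 -0.336  -0.0133] maxres px 0.72
slot -0.06 [ 0.4382 -0.3352]
slot 0 [ 0.4982 -0.336 ]
slot 0.06 [ 0.5582 -0.3368]
top crop offset 2147 954
side crop offset 1851 1420
t 22.6 pos [ 0.4102 -0.3292  0.2062] ang 0.0098 0.0098 tilt [-0.0155 -0.0029] F [ 0.9 -0.1 -2.6] T [ 0.04 -0.05 -0.01] op 0.108 q6 -0.9
```

View pics/c2.png

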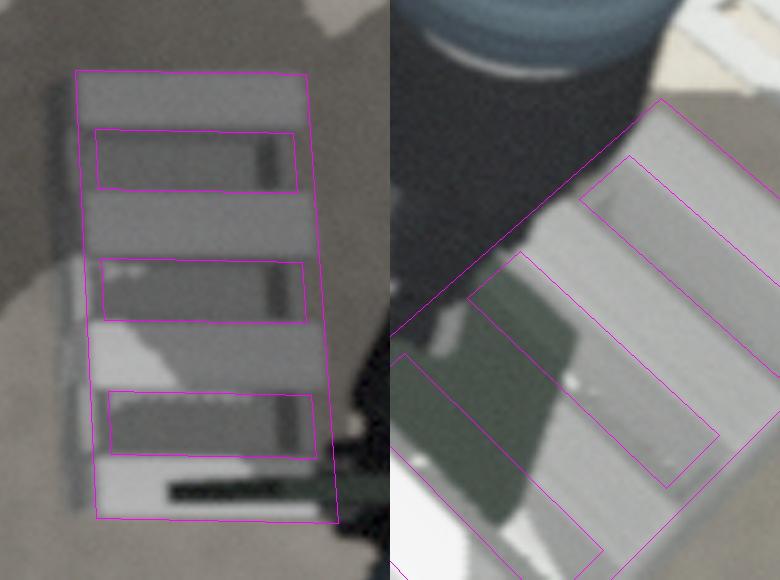

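Request:
{"api": "drive_tool", "payload": {"deltas": [[[0.018,-0.003,0],-0.01],[[0.011,-0.003,0],-0.01]]}}

```text
time_s: 22.8
eef_pos: [0.4398, -0.3337, 0.2064]
eef_rot: [-0.005, 0.71, 0.704, -0.007]
wrist_force: [-0.1, -0.1, -2.2]
opening: 0.109
```

```bash
python3 w.py 5
```

```text
t 23.05 pos [ 0.4383 -0.3339  0.2059] ang -0.0091 3.1325 tilt [-0.0174 -0.0019] F [-0.4  0.4 -2.7] T [-0.    0.04  0.04] op 0.107 q6 -0.84
```

Request:
{"api": "drive_tool", "payload": {"deltas": [[[0,0,-0.04],0],[[0,0,-0.025],0]]}}

```text
time_s: 23.25
eef_pos: [0.4397, -0.3362, 0.144]
eef_rot: [-0.001, 0.71, 0.704, -0.007]
wrist_force: [-0.5, 0.9, -4.1]
opening: 0.109
```

```bash
python3 w.py 5
```

```text
t 23.5 pos [ 0.4413 -0.3379  0.1476] ang -0.0091 3.1325 tilt [-0.0087 -0.0123] F [ 0.7 -0.4 -2.1] T [ 0.03  0.04 -0.01] op 0.108 q6 -0.84
```

Request:
{"api": "drive_tool", "payload": {"deltas": [[[-0.002,0.003,-0.025],0],[[-0.0015,0.001,-0.02],0]]}}

```text
time_s: 23.7
eef_pos: [0.4413, -0.3381, 0.109]
eef_rot: [0.008, 0.71, 0.704, -0.008]
wrist_force: [-0.7, 1.1, -3.5]
opening: 0.108
```

```bash
python3 w.py 5
```

```text
t 23.95 pos [ 0.4415 -0.3384  0.1096] ang -0.0092 3.1324 tilt [-0.     -0.0225] F [-0.2 -0.  -2.1] T [-0.01 -0.02  0.01] op 0.107 q6 -0.84
```

Request:
{"api": "drive_tool", "payload": {"deltas": [[[-0.002,0.004,-0.01],0]]}}

```text
time_s: 24.05
eef_pos: [0.4412, -0.3364, 0.1023]
eef_rot: [0.011, 0.71, 0.704, -0.008]
wrist_force: [-0.0, -0.2, -3.0]
opening: 0.11
```

```bash
python3 w.py 5
```

```text
t 24.3 pos [ 0.4395 -0.3343  0.0998] ang -0.0091 3.1325 tilt [ 0.     -0.0226] F [-0.4  0.3 -3.8] T [0.05 0.03 0.09] op 0.109 q6 -0.84
```

Request:
{"api": "drive_tool", "payload": {"deltas": [[[0,0,-0.005],0],[[0,0.001,-0.004],0]]}}

```text
time_s: 24.5
eef_pos: [0.4402, -0.334, 0.0913]
eef_rot: [0.009, 0.71, 0.704, -0.008]
wrist_force: [-0.6, -0.5, -3.4]
opening: 0.106
```

```bash
python3 w.py 5; python3 ov.py c3 .4985 -.3355 -.012
```

```text
t 24.75 pos [ 0.4401 -0.3339  0.0915] ang -0.0089 3.1327 tilt [ 0.0012 -0.024 ] F [-0.6  0.4 -3.1] T [ 0.09  0.01 -0.02] op 0.11 q6 -0.84
top crop offset 2147 954
side crop offset 1851 1420
t 24.85 pos [ 0.4402 -0.334   0.0917] ang -0.009 3.1326 tilt [ 0.0014 -0.0243] F [-0.4 -0.4 -2.6] T [-0.03  0.02  0.05] op 0.108 q6 -0.84
```

View pics/c3.png

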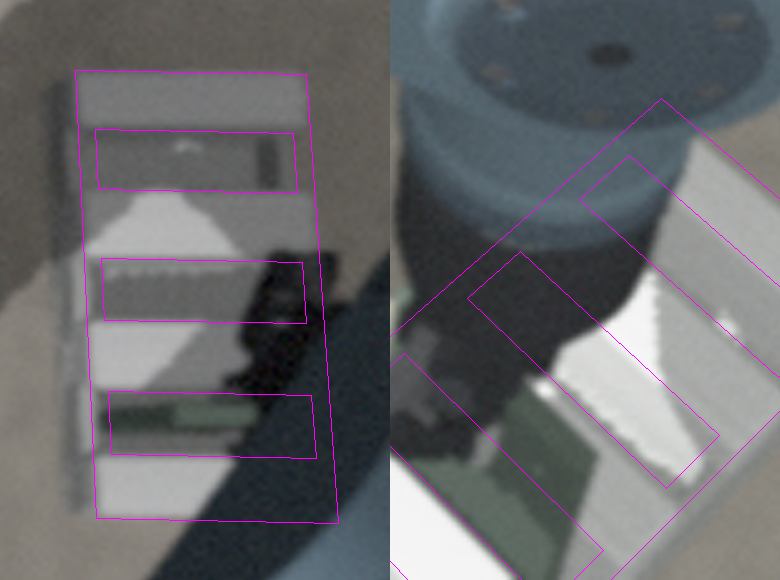

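Request:
{"api": "drive_tool", "payload": {"deltas": [[[-0.0005,-0.001,-0.004],0]]}}

```text
time_s: 24.95
eef_pos: [0.4401, -0.3355, 0.0882]
eef_rot: [0.01, 0.71, 0.704, -0.008]
wrist_force: [-0.3, 0.6, -4.4]
opening: 0.107
```

```bash
python3 w.py 4
```

```text
t 25.15 pos [ 0.4395 -0.335   0.0874] ang -0.0091 3.1325 tilt [ 0.0011 -0.0239] F [-0.4  0.5 -2.4] T [ 0.04 -0.   -0.03] op 0.111 q6 -0.84
```

Request:
{"api": "drive_tool", "payload": {"deltas": [[[0,0,-0.002],0]]}}

```text
time_s: 25.25
eef_pos: [0.4397, -0.3352, 0.0857]
eef_rot: [0.009, 0.71, 0.704, -0.008]
wrist_force: [0.3, 0.9, -2.5]
opening: 0.109
```

```bash
python3 w.py 4
```

```text
t 25.45 pos [ 0.4397 -0.3352  0.0856] ang -0.0091 3.1325 tilt [ 0.0015 -0.0243] F [-0.1 -0.2 -1.3] T [-0.03 -0.05  0.04] op 0.111 q6 -0.84
```

Request:
{"api": "drive_tool", "payload": {"deltas": [[[0,0,-0.0015],0]]}}

```text
time_s: 25.55
eef_pos: [0.4401, -0.3358, 0.0853]
eef_rot: [0.01, 0.71, 0.704, -0.008]
wrist_force: [-2.3, -1.4, 11.0]
opening: 0.103
```

```bash
python3 w.py 4
```

```text
t 25.75 pos [ 0.44   -0.3358  0.0853] ang -0.009 3.1326 tilt [ 0.002  -0.0256] F [-2.2  0.1  7.7] T [0.41 0.48 0.01] op 0.111 q6 -0.84
```

Request:
{"api": "drive_tool", "payload": {"deltas": [[[0,0,0],0],[[0,0,0],0],[[0,0,0],0],[[0,0,0],0]], "gripper": 0.5}}

```text
time_s: 26.15
eef_pos: [0.4406, -0.3364, 0.0862]
eef_rot: [0.011, 0.71, 0.704, -0.008]
wrist_force: [1.1, -1.1, -0.0]
opening: 0.5
```

```bash
python3 w.py 4; python3 ov.py c4 .4985 -.3355 -.012
```

```text
t 26.35 pos [ 0.4406 -0.3363  0.0861] ang -0.0089 3.1327 tilt [ 0.0033 -0.0269] F [ 0.4 -0.3 -0.1] T [ 0.01  0.01 -0.01] op 0.498 q6 -0.84
top crop offset 2147 954
side crop offset 1851 1420
t 26.45 pos [ 0.4405 -0.3363  0.0862] ang -0.0089 3.1327 tilt [ 0.0033 -0.0269] F [-0.  -0.8  0.3] T [-0.    0.02 -0.01] op 0.502 q6 -0.84
```

View pics/c4.png

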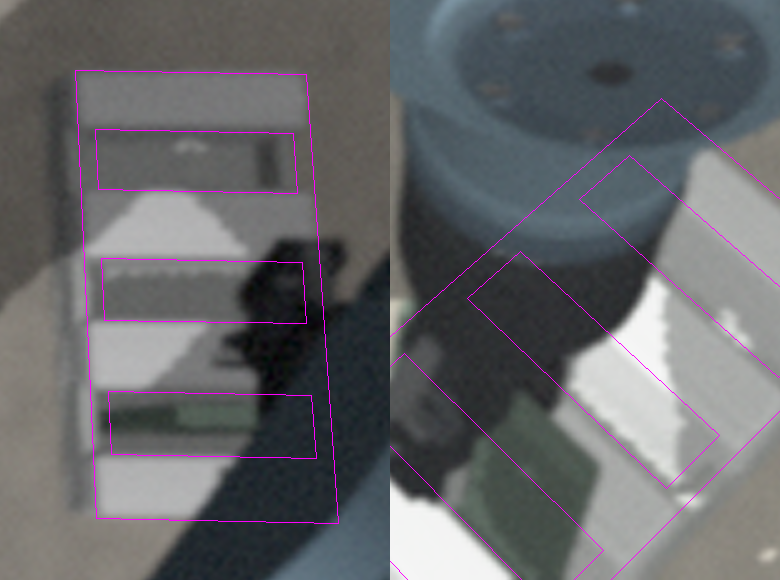

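Request:
{"api": "drive_tool", "payload": {"deltas": [[[0,0,0.03],0],[[0,0,0.04],0],[[0,0,0.04],0],[[0.01,0.02,0.01],0],[[0.025,0.045,0],0.01],[[0.025,0.045,0],0.01],[[0.025,0.045,0],0.01],[[0.025,0.045,0],0.01],[[0.015,0.03,0],0],[[0.005,0.01,0],0]]}}

```text
time_s: 27.45
eef_pos: [0.57, -0.0932, 0.212]
eef_rot: [0.012, 0.698, 0.716, -0.007]
wrist_force: [-0.9, -0.6, 0.3]
opening: 0.504
```

```bash
python3 w.py 5; python3 ov.py c5 .4985 -.3355 -.012
```

```text
t 27.7 pos [ 0.5685 -0.0978  0.2118] ang 0.0208 0.0208 tilt [ 0.0064 -0.0283] F [-0.3 -0.1  0.3] T [-0.02  0.01  0.  ] op 0.504 q6 -0.38
top crop offset 2147 954
side crop offset 1851 1420
t 27.8 pos [ 0.5685 -0.098   0.2119] ang 0.0197 0.0197 tilt [ 0.0067 -0.0281] F [-0.1  0.4 -0.4] T [-0.01  0.02 -0.08] op 0.505 q6 -0.38
```

View pics/c5.png

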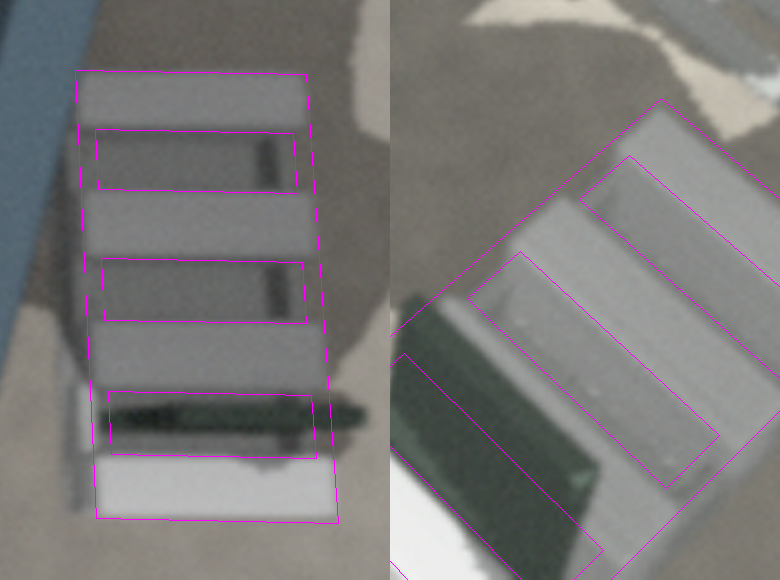

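Request:
{"api": "drive_tool", "payload": {"deltas": [[[0,0,0.05],0],[[0.006,0.009,-0.05],0.006]]}}

```text
time_s: 28.0
eef_pos: [0.5771, -0.0952, 0.2261]
eef_rot: [0.017, 0.7, 0.714, -0.006]
wrist_force: [2.6, -1.3, 1.6]
opening: 0.5
```

```bash
python3 w.py 5
```

```text
t 28.25 pos [ 0.5694 -0.0912  0.2129] ang 0.0222 0.0222 tilt [-0.0074 -0.0231] F [-0.5  0.4 -0.3] T [0.03 0.02 0.01] op 0.505 q6 -0.37
```

Request:
{"api": "drive_tool", "payload": {"deltas": [[[0,0,-0.05],0]]}}

```text
time_s: 28.35
eef_pos: [0.5754, -0.094, 0.1711]
eef_rot: [0.013, 0.699, 0.715, -0.007]
wrist_force: [2.5, -0.7, 0.1]
opening: 0.5
```

```bash
python3 w.py 5
```

```text
t 28.6 pos [ 0.5703 -0.0918  0.1648] ang 0.0219 0.0219 tilt [-0.0058 -0.0238] F [ 0.4 -0.3  0.6] T [-0.03 -0.02  0.01] op 0.498 q6 -0.36
```

Request:
{"api": "drive_tool", "payload": {"deltas": [[[0.006,0.002,-0.045],0.005]]}}

```text
time_s: 28.7
eef_pos: [0.5827, -0.0923, 0.1285]
eef_rot: [0.014, 0.698, 0.716, -0.007]
wrist_force: [1.1, -0.7, 0.9]
opening: 0.501
```

```bash
python3 w.py 5
```

```text
t 28.95 pos [ 0.5775 -0.0903  0.1223] ang 0.027 0.027 tilt [-0.0031 -0.0249] F [ 1.  -0.5  0.5] T [ 0.04 -0.03  0.01] op 0.501 q6 -0.36
```

Request:
{"api": "drive_tool", "payload": {"deltas": [[[0,0,-0.023],0]]}}

```text
time_s: 29.05
eef_pos: [0.5815, -0.0917, 0.105]
eef_rot: [0.012, 0.697, 0.717, -0.008]
wrist_force: [0.9, 0.4, 0.8]
opening: 0.504
```

```bash
python3 w.py 5; python3 -c "
from h import *
s=Cam('side');zoom(s.img,270,160,400,305,4,'g3.png')"
```

```text
t 29.3 pos [ 0.5784 -0.0906  0.1012] ang 0.0271 0.0271 tilt [-0.0011 -0.0257] F [-0.2  0.6  0.9] T [ 0.02 -0.05  0.  ] op 0.498 q6 -0.36
```

View pics/g3.png

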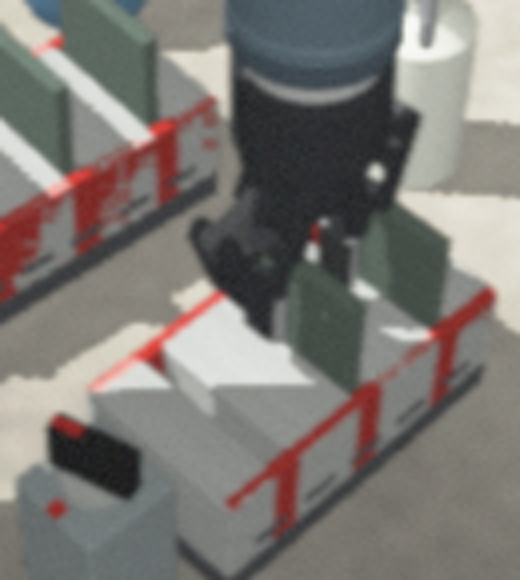

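Request:
{"api": "drive_tool", "payload": {"deltas": [[[-0.0015,0.001,-0.004],0],[[0,0,0],0],[[0,0,0],0],[[0,0,0],0],[[0,0,0],0],[[0,0,0],0]], "gripper": 0}}

```text
time_s: 29.95
eef_pos: [0.5775, -0.09, 0.0994]
eef_rot: [0.01, 0.697, 0.717, -0.009]
wrist_force: [-0.7, 0.2, 0.5]
opening: 0.111
```

```bash
python3 w.py 3
```

```text
t 30.1 pos [ 0.5775 -0.09    0.0993] ang 0.0273 0.0273 tilt [ 0.001 -0.027] F [-0.6 -0.1  0.2] T [0.03 0.16 0.03] op 0.109 q6 -0.36
```

Request:
{"api": "drive_tool", "payload": {"deltas": [[[0.0005,0,0.015],0],[[0.0005,0,0.015],0],[[0.0005,0,0.015],0],[[0.0005,0,0.015],0]]}}

```text
time_s: 30.5
eef_pos: [0.5777, -0.089, 0.1612]
eef_rot: [0.007, 0.697, 0.717, -0.01]
wrist_force: [-0.1, -0.5, -2.3]
opening: 0.112
```

```bash
python3 w.py 5
```

```text
t 30.75 pos [ 0.5772 -0.0889  0.1592] ang 0.0271 0.0271 tilt [-0.0047 -0.0244] F [ 0.   0.2 -2.7] T [ 0.02  0.01 -0.05] op 0.107 q6 -0.36
```

Request:
{"api": "drive_tool", "payload": {"deltas": [[[0,0,0.04],0],[[0,0,0.01],0],[[-0.01,-0.03,0],0],[[-0.015,-0.045,0],-0.012],[[-0.015,-0.045,0],-0.012],[[-0.015,-0.045,0],-0.012],[[-0.015,-0.045,0],0],[[-0.008,-0.03,0],0],[[0,-0.005,0],0]]}}

```text
time_s: 31.65
eef_pos: [0.4901, -0.3371, 0.1994]
eef_rot: [-0.001, 0.709, 0.705, -0.012]
wrist_force: [0.6, 0.2, -3.8]
opening: 0.104
```

```bash
python3 w.py 5; python3 ov.py c6 .4985 -.3355 -.012
```

```text
t 31.9 pos [ 0.4924 -0.3323  0.2001] ang 0.0006 0.0006 tilt [-0.0176 -0.0141] F [ 0.9  0.2 -1.9] T [-0.   -0.07 -0.04] op 0.105 q6 -0.78
top crop offset 2147 954
side crop offset 1851 1420
t 32.0 pos [ 0.4927 -0.3324  0.2007] ang 0.0014 0.0014 tilt [-0.017 -0.015] F [ 0.1  0.4 -2.5] T [-0.01 -0.01 -0.02] op 0.107 q6 -0.78
```

View pics/c6.png

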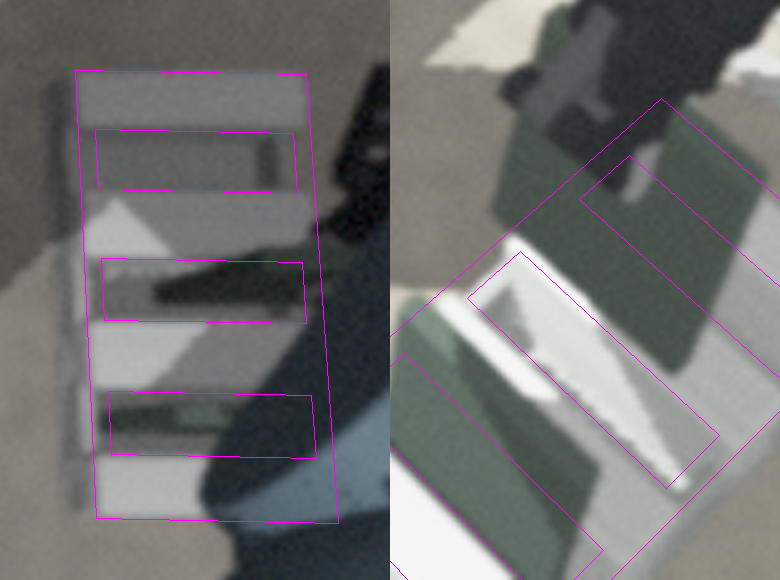

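Request:
{"api": "drive_tool", "payload": {"deltas": [[[0.005,0,-0.04],-0.006],[[0,0.002,-0.03],-0.006]]}}

```text
time_s: 32.2
eef_pos: [0.5021, -0.3311, 0.1354]
eef_rot: [0.006, 0.71, 0.704, -0.011]
wrist_force: [-0.6, 0.3, -3.6]
opening: 0.108
```

```bash
python3 w.py 5
```

```text
t 32.45 pos [ 0.5024 -0.3326  0.1382] ang -0.0081 3.1335 tilt [-0.007  -0.0251] F [ 0.2  0.9 -3.2] T [ 0.   -0.06 -0.02] op 0.111 q6 -0.75
```

Request:
{"api": "drive_tool", "payload": {"deltas": [[[-0.003,-0.003,-0.03],0]]}}

```text
time_s: 32.55
eef_pos: [0.5035, -0.3388, 0.1147]
eef_rot: [0.013, 0.709, 0.705, -0.011]
wrist_force: [0.3, -1.6, -2.9]
opening: 0.11
```

```bash
python3 w.py 5
```

```text
t 32.8 pos [ 0.5001 -0.3362  0.11  ] ang -0.0081 3.1335 tilt [-0.0055 -0.0264] F [-0.5 -0.9 -2.2] T [-0.02  0.01 -0.02] op 0.109 q6 -0.76
```

Request:
{"api": "drive_tool", "payload": {"deltas": [[[0,0,-0.016],0]]}}

```text
time_s: 32.9
eef_pos: [0.5024, -0.3383, 0.0977]
eef_rot: [0.011, 0.71, 0.704, -0.011]
wrist_force: [-0.3, 0.4, -2.6]
opening: 0.113
```

```bash
python3 w.py 5
```

```text
t 33.15 pos [ 0.5    -0.3361  0.094 ] ang -0.0081 3.1335 tilt [-0.0058 -0.0262] F [-0.5 -0.1 -2.4] T [-0.01  0.01  0.03] op 0.113 q6 -0.76
```

Request:
{"api": "drive_tool", "payload": {"deltas": [[[-0.001,0,-0.005],0]]}}

```text
time_s: 33.25
eef_pos: [0.4998, -0.3367, 0.0899]
eef_rot: [0.008, 0.71, 0.704, -0.011]
wrist_force: [0.3, 0.6, -2.8]
opening: 0.109
```

```bash
python3 w.py 4
```

```text
t 33.45 pos [ 0.4989 -0.336   0.0888] ang -0.0082 3.1334 tilt [-0.0061 -0.0259] F [ 0.5 -0.3 -2.8] T [-0.01  0.   -0.02] op 0.11 q6 -0.76
```

Request:
{"api": "drive_tool", "payload": {"deltas": [[[0,0,-0.0015],0]]}}

```text
time_s: 33.55
eef_pos: [0.4991, -0.3362, 0.0876]
eef_rot: [0.007, 0.71, 0.704, -0.011]
wrist_force: [0.5, -0.4, -2.9]
opening: 0.109
```

```bash
python3 w.py 4
```

```text
t 33.75 pos [ 0.499  -0.3361  0.0874] ang -0.0081 3.1335 tilt [-0.0059 -0.0261] F [-0.6 -0.3 -2.4] T [-0.02 -0.01  0.01] op 0.111 q6 -0.76
```

Request:
{"api": "drive_tool", "payload": {"deltas": [[[0,0,-0.001],0]]}}

```text
time_s: 33.85
eef_pos: [0.4992, -0.3362, 0.0874]
eef_rot: [0.007, 0.71, 0.704, -0.011]
wrist_force: [-1.9, 3.5, 11.1]
opening: 0.108
```

```bash
python3 w.py 3
```

```text
t 34.0 pos [ 0.4992 -0.3362  0.0874] ang -0.0081 3.1335 tilt [-0.0056 -0.0264] F [-1.8  1.8  5.4] T [0.37 0.56 0.01] op 0.108 q6 -0.76
```

Request:
{"api": "drive_tool", "payload": {"deltas": [[[0,0,0],0],[[0,0,0],0],[[0,0,0],0],[[0,0,0],0]], "gripper": 0.5}}

```text
time_s: 34.4
eef_pos: [0.5, -0.337, 0.0881]
eef_rot: [0.009, 0.71, 0.704, -0.011]
wrist_force: [-0.8, 0.6, 0.3]
opening: 0.498
```

```bash
python3 w.py 3
```

```text
t 34.55 pos [ 0.4999 -0.3369  0.0881] ang -0.008 3.1336 tilt [-0.0039 -0.0281] F [ 0.1 -0.4 -0.7] T [0.04 0.01 0.01] op 0.499 q6 -0.76
```

Request:
{"api": "drive_tool", "payload": {"deltas": [[[0,0,0.03],0],[[0,0,0.04],0],[[0,0,0.04],0],[[0.01,0.02,0.01],0],[[0.025,0.045,0],0.01],[[0.025,0.045,0],0.01],[[0.025,0.045,0],0.01],[[0.025,0.045,0],0.01],[[0.015,0.035,0],0],[[0.01,0.01,0],0]]}}

```text
time_s: 35.55
eef_pos: [0.6339, -0.089, 0.2132]
eef_rot: [0.01, 0.698, 0.716, -0.01]
wrist_force: [0.7, 0.6, -0.1]
opening: 0.496
```

```bash
python3 w.py 5; python3 ov.py c7 .4985 -.3355 -.012
```

```text
t 35.8 pos [ 0.6326 -0.0943  0.213 ] ang 0.021 0.021 tilt [-0.0017 -0.0296] F [-0.1 -0.2 -0.1] T [ 0.03 -0.04  0.01] op 0.497 q6 -0.33
top crop offset 2147 954
side crop offset 1851 1420
t 35.9 pos [ 0.6325 -0.0946  0.2132] ang 0.0199 0.0199 tilt [-0.0013 -0.0294] F [-0.1 -0.1 -0. ] T [-0.06 -0.05 -0.03] op 0.502 q6 -0.33
```

View pics/c7.png

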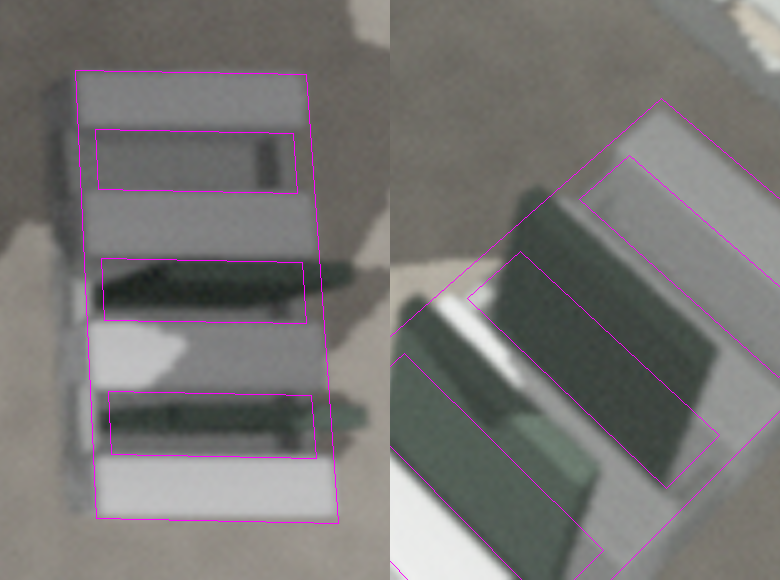

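Request:
{"api": "drive_tool", "payload": {"deltas": [[[0.004,0.005,-0.05],0.007]]}}

```text
time_s: 36.0
eef_pos: [0.6413, -0.0933, 0.1713]
eef_rot: [0.017, 0.698, 0.716, -0.008]
wrist_force: [1.3, -0.4, 1.2]
opening: 0.5
```

```bash
python3 w.py 5
```

```text
t 36.25 pos [ 0.6365 -0.0907  0.1645] ang 0.0257 0.0257 tilt [-0.0009 -0.0296] F [ 0.6 -0.1  0.6] T [-0.01  0.02 -0.  ] op 0.497 q6 -0.33
```

Request:
{"api": "drive_tool", "payload": {"deltas": [[[0,0,-0.045],0]]}}

```text
time_s: 36.35
eef_pos: [0.6431, -0.0934, 0.1288]
eef_rot: [0.018, 0.698, 0.716, -0.007]
wrist_force: [1.3, -0.1, 1.1]
opening: 0.502
```

```bash
python3 w.py 5; python3 -c "
from h import *
s=Cam('side');zoom(s.img,270,160,400,305,4,'g4.png')"
```

```text
t 36.6 pos [ 0.6375 -0.0912  0.1218] ang 0.0254 0.0254 tilt [ 0.0013 -0.0304] F [-0.3 -0.4  0.8] T [-0.    0.   -0.04] op 0.501 q6 -0.33
```

View pics/g4.png

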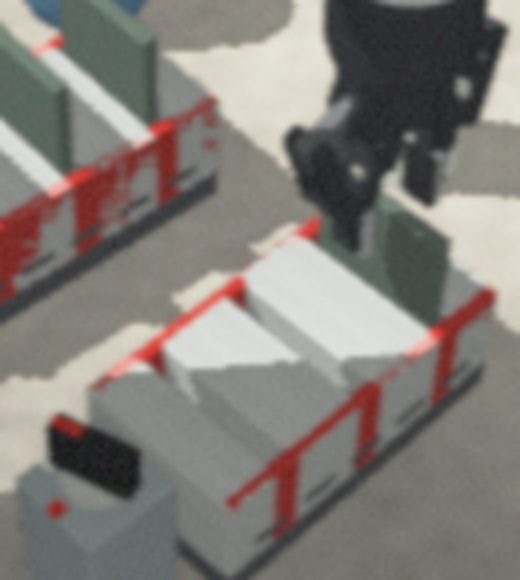

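Request:
{"api": "drive_tool", "payload": {"deltas": [[[-0.0005,0.001,-0.023],0]]}}

```text
time_s: 36.75
eef_pos: [0.6415, -0.0916, 0.1052]
eef_rot: [0.016, 0.698, 0.716, -0.008]
wrist_force: [0.9, -0.8, -0.4]
opening: 0.498
```

```bash
python3 w.py 5
```

```text
t 37.0 pos [ 0.6383 -0.0905  0.101 ] ang 0.0256 0.0256 tilt [ 0.0043 -0.0314] F [ 0.4  0.1 -0.2] T [0.02 0.03 0.  ] op 0.501 q6 -0.32
```

Request:
{"api": "drive_tool", "payload": {"deltas": [[[-0.001,0,-0.001],0],[[0,0,0],0],[[0,0,0],0],[[0,0,0],0],[[0,0,0],0],[[0,0,0],0]], "gripper": 0}}

```text
time_s: 37.6
eef_pos: [0.6375, -0.0909, 0.1027]
eef_rot: [0.013, 0.698, 0.716, -0.01]
wrist_force: [-1.4, 0.4, -0.0]
opening: 0.104
```

```bash
python3 w.py 3
```

```text
t 37.75 pos [ 0.6376 -0.0909  0.1027] ang 0.026 0.026 tilt [ 0.0053 -0.0323] F [-1.2 -0.5 -0.4] T [ 0.    0.24 -0.  ] op 0.112 q6 -0.32
```

Request:
{"api": "drive_tool", "payload": {"deltas": [[[0.0005,0,0.015],0],[[0.0005,0,0.015],0],[[0.0005,0,0.015],0],[[0.0005,0,0.015],0]]}}

```text
time_s: 38.15
eef_pos: [0.6382, -0.0902, 0.1646]
eef_rot: [0.011, 0.698, 0.716, -0.01]
wrist_force: [0.2, -0.7, -3.2]
opening: 0.107
```

```bash
python3 w.py 5
```

```text
t 38.4 pos [ 0.6378 -0.09    0.1626] ang 0.0259 0.0259 tilt [ 0.0005 -0.0303] F [ 0.  -0.7 -2.8] T [ 0.05  0.04 -0.01] op 0.11 q6 -0.33
```

Request:
{"api": "drive_tool", "payload": {"deltas": [[[0,0,0.04],0],[[0,0,0.01],0],[[-0.01,-0.03,0],0],[[-0.014,-0.045,0],-0.012],[[-0.014,-0.045,0],-0.012],[[-0.014,-0.045,0],-0.012],[[-0.014,-0.045,0],0],[[-0.007,-0.03,0],0],[[0,-0.005,0],0]]}}

```text
time_s: 39.3
eef_pos: [0.5558, -0.3382, 0.2017]
eef_rot: [0.002, 0.709, 0.705, -0.013]
wrist_force: [1.0, -0.3, -3.6]
opening: 0.106
```

```bash
python3 w.py 5; python3 ov.py c8 .4985 -.3355 -.012
```

```text
t 39.55 pos [ 0.5582 -0.333   0.2026] ang -0.0004 3.1412 tilt [-0.0136 -0.0204] F [ 0.5  0.8 -2.6] T [ 0.04  0.02 -0.08] op 0.108 q6 -0.7
top crop offset 2147 954
side crop offset 1851 1420
t 39.65 pos [ 0.5585 -0.3329  0.2031] ang 0.0003 0.0003 tilt [-0.013  -0.0212] F [ 0.2  0.5 -2.6] T [ 0.   -0.01  0.01] op 0.109 q6 -0.7
```

View pics/c8.png

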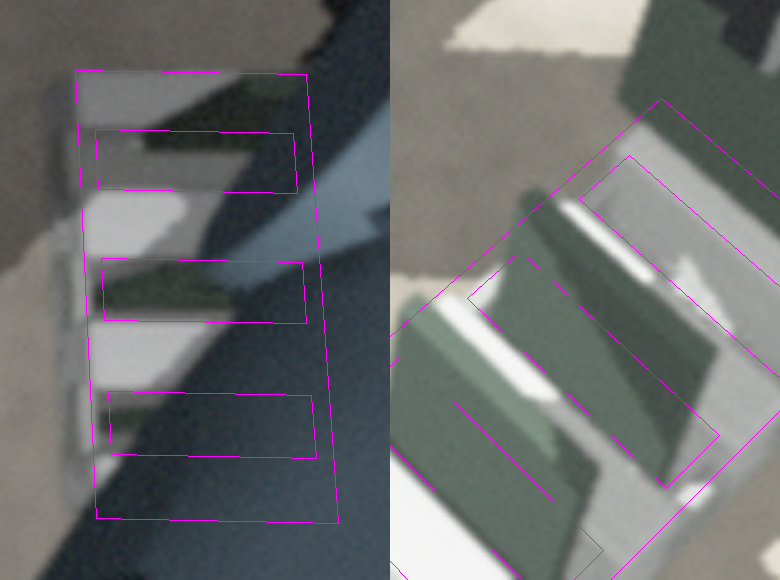

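Request:
{"api": "drive_tool", "payload": {"deltas": [[[0,0,-0.04],-0.006],[[-0.003,0,-0.03],-0.006]]}}

```text
time_s: 39.85
eef_pos: [0.5602, -0.333, 0.1385]
eef_rot: [0.009, 0.71, 0.704, -0.011]
wrist_force: [-1.0, -0.4, -4.1]
opening: 0.105
```

```bash
python3 w.py 5
```

```text
t 40.1 pos [ 0.561  -0.3348  0.1416] ang -0.0088 3.1328 tilt [-0.0013 -0.0312] F [-0.3  0.8 -2.8] T [0.02 0.03 0.04] op 0.108 q6 -0.69
```

Request:
{"api": "drive_tool", "payload": {"deltas": [[[-0.002,-0.002,-0.03],0]]}}

```text
time_s: 40.2
eef_pos: [0.5634, -0.3397, 0.1188]
eef_rot: [0.017, 0.71, 0.704, -0.011]
wrist_force: [0.2, -0.2, -2.3]
opening: 0.106
```

```bash
python3 w.py 5
```

```text
t 40.45 pos [ 0.5598 -0.3373  0.1134] ang -0.0087 3.1329 tilt [ 0.0002 -0.0325] F [-0.2  0.7 -2.6] T [ 0.02 -0.03 -0.05] op 0.111 q6 -0.69
```

Request:
{"api": "drive_tool", "payload": {"deltas": [[[0,0,-0.016],0]]}}

```text
time_s: 40.55
eef_pos: [0.5622, -0.3392, 0.1015]
eef_rot: [0.015, 0.71, 0.704, -0.011]
wrist_force: [0.8, 0.3, -2.8]
opening: 0.107
```

```bash
python3 w.py 5
```

```text
t 40.8 pos [ 0.5597 -0.3371  0.0974] ang -0.0087 3.1329 tilt [-0.     -0.0322] F [-0.6 -0.2 -3.2] T [-0.05 -0.03  0.01] op 0.113 q6 -0.69
```

Request:
{"api": "drive_tool", "payload": {"deltas": [[[0,0,-0.0055],0]]}}

```text
time_s: 40.9
eef_pos: [0.5605, -0.3378, 0.093]
eef_rot: [0.013, 0.71, 0.704, -0.011]
wrist_force: [-0.5, -0.7, -2.4]
opening: 0.111
```

```bash
python3 w.py 4
```

```text
t 41.1 pos [ 0.5596 -0.3371  0.0917] ang -0.0087 3.1329 tilt [-0.0004 -0.0319] F [ 0.1 -0.1 -2.1] T [ 0.04 -0.03 -0.03] op 0.111 q6 -0.69
```

Request:
{"api": "drive_tool", "payload": {"deltas": [[[0,0,-0.001],0]]}}

```text
time_s: 41.2
eef_pos: [0.5598, -0.3372, 0.0909]
eef_rot: [0.011, 0.71, 0.704, -0.011]
wrist_force: [-0.4, -1.0, -4.3]
opening: 0.112
```

```bash
python3 w.py 4
```

```text
t 41.4 pos [ 0.5597 -0.3372  0.0908] ang -0.0087 3.1329 tilt [-0.0001 -0.0321] F [-0.6 -0.6 -2. ] T [ 0.02 -0.03 -0.04] op 0.108 q6 -0.69
```

Request:
{"api": "drive_tool", "payload": {"deltas": [[[0,0,-0.0007],0]]}}

```text
time_s: 41.5
eef_pos: [0.5598, -0.3372, 0.0908]
eef_rot: [0.012, 0.71, 0.704, -0.011]
wrist_force: [-1.7, 2.1, 3.9]
opening: 0.114
```

```bash
python3 w.py 3
```

```text
t 41.65 pos [ 0.5598 -0.3372  0.0908] ang -0.0087 3.1329 tilt [ 0.0002 -0.0324] F [-1.4  1.6  3.9] T [ 0.31  0.4  -0.06] op 0.109 q6 -0.69
```

Request:
{"api": "drive_tool", "payload": {"deltas": [[[0,0,0],0],[[0,0,0],0],[[0,0,0],0],[[0,0,0],0]], "gripper": 0.5}}

```text
time_s: 42.05
eef_pos: [0.5606, -0.3381, 0.0913]
eef_rot: [0.013, 0.71, 0.704, -0.011]
wrist_force: [0.5, -0.6, 0.5]
opening: 0.502
```

```bash
python3 w.py 3
```

```text
t 42.2 pos [ 0.5605 -0.338   0.0913] ang -0.0087 3.1329 tilt [ 0.0021 -0.0342] F [ 0.8  0.4 -0.4] T [ 0.01 -0.02  0.05] op 0.501 q6 -0.69
```

Request:
{"api": "drive_tool", "payload": {"deltas": [[[0,0,0.03],0],[[0,0,0.04],0],[[0,0,0.04],0],[[0,0.02,0.02],0],[[-0.005,0.045,0],0],[[-0.005,0.045,0],0],[[-0.005,0.045,0],0],[[-0.005,0.045,0],0],[[-0.005,0.045,0],0],[[-0.005,0.04,0],0]]}}

```text
time_s: 43.2
eef_pos: [0.5272, -0.0489, 0.2261]
eef_rot: [0.014, 0.714, 0.7, -0.01]
wrist_force: [-0.1, -0.6, 0.0]
opening: 0.501
```

Request:
{"api": "drive_tool", "payload": {"deltas": [[[-0.005,0.045,0],-0.01],[[-0.005,0.045,0],-0.01],[[-0.005,0.045,0],-0.01],[[-0.005,0.035,0],0],[[0,0.01,0],0]]}}

```text
time_s: 43.7
eef_pos: [0.5043, 0.1415, 0.2274]
eef_rot: [0.015, 0.723, 0.69, -0.009]
wrist_force: [0.5, -0.5, 0.1]
opening: 0.501
```

```bash
python3 w.py 5; python3 ov.py c9 .4985 -.3355 -.012;  python3 ov.py y0 .4434 .3487 .1195
```

```text
t 43.95 pos [0.5056 0.1371 0.2272] ang -0.0513 3.0902 tilt [ 0.0071 -0.0358] F [-0.2 -0.2 -0.1] T [-0.03  0.   -0.02] op 0.498 q6 0.12
top crop offset 2147 954
side crop offset 1851 1420
t 44.05 pos [0.5056 0.1368 0.2271] ang -0.0524 3.0892 tilt [ 0.0069 -0.0356] F [-1.  -0.4 -0.4] T [0.03 0.04 0.01] op 0.5 q6 0.12
top crop offset 654 1066
side crop offset 705 582
t 44.15 pos [0.5056 0.1371 0.2272] ang -0.0523 3.0893 tilt [ 0.007  -0.0354] F [-0.6 -0.3 -0.5] T [ 0.01 -0.01 -0.01] op 0.499 q6 0.12
```

View pics/c9.png

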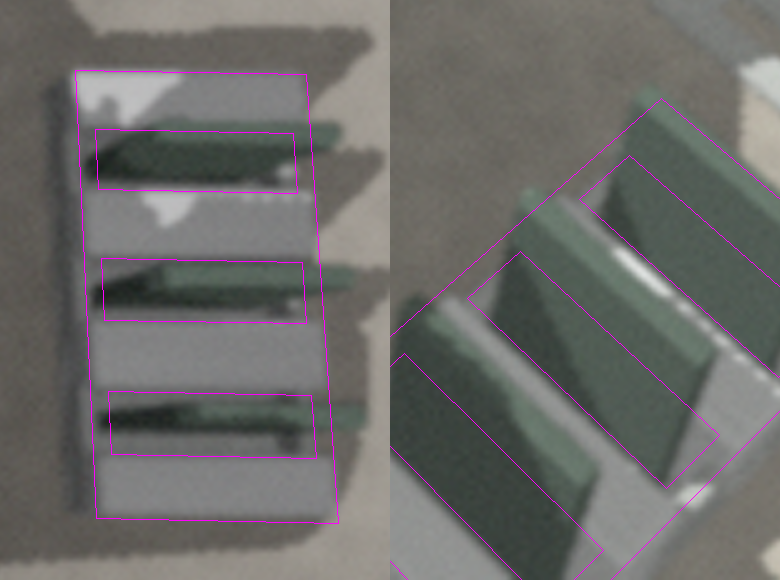

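View pics/y0.png

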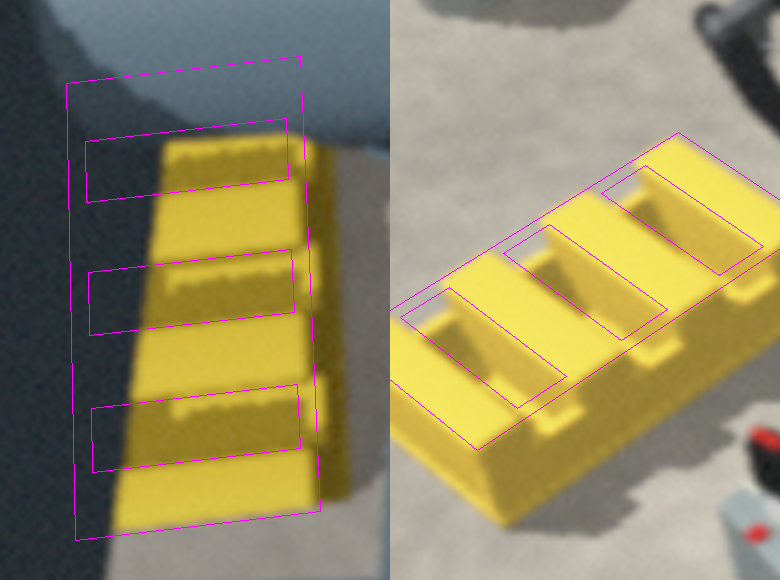

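Request:
{"api": "drive_tool", "payload": {"deltas": [[[0.004,-0.0135,-0.03],0.016]]}}

```text
time_s: 44.25
eef_pos: [0.5127, 0.1237, 0.201]
eef_rot: [0.018, 0.72, 0.694, -0.006]
wrist_force: [1.4, -0.3, -1.2]
opening: 0.501
```

```bash
python3 w.py 5
```

```text
t 44.5 pos [0.5098 0.1233 0.1977] ang -0.0376 3.104 tilt [ 0.0076 -0.0351] F [0.9 0.3 0.4] T [ 0.04 -0.01  0.02] op 0.498 q6 0.08
```

Request:
{"api": "drive_tool", "payload": {"deltas": [[[0,0,-0.05],0]]}}

```text
time_s: 44.6
eef_pos: [0.5165, 0.1238, 0.1551]
eef_rot: [0.021, 0.72, 0.693, -0.003]
wrist_force: [2.1, 0.2, -0.0]
opening: 0.501
```

```bash
python3 w.py 5; python3 -c "
from h import *
s=Cam('side');zoom(s.img,200,100,340,245,4,'g5.png')"
```

```text
t 44.85 pos [0.5108 0.1236 0.1495] ang -0.0374 3.1042 tilt [ 0.0093 -0.035 ] F [ 0.7 -0.   0.6] T [ 0.03 -0.06  0.  ] op 0.503 q6 0.09
```

View pics/g5.png

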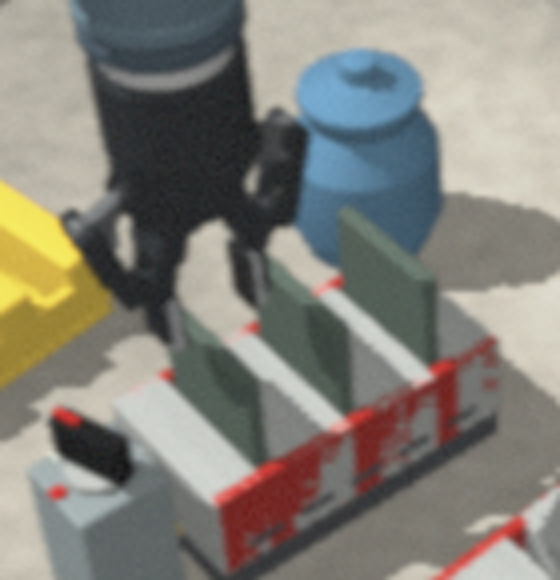

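Request:
{"api": "drive_tool", "payload": {"deltas": [[[-0.0015,0,-0.035],0]]}}

```text
time_s: 45.0
eef_pos: [0.5156, 0.124, 0.1215]
eef_rot: [0.021, 0.72, 0.694, -0.003]
wrist_force: [1.2, 0.7, 0.6]
opening: 0.5
```

```bash
python3 w.py 5
```

```text
t 45.25 pos [0.5108 0.1237 0.1169] ang -0.0372 3.1044 tilt [ 0.0129 -0.0349] F [0.7 0.2 0.2] T [0.02 0.06 0.  ] op 0.5 q6 0.09
```

Request:
{"api": "drive_tool", "payload": {"deltas": [[[-0.001,0,-0.014],0]]}}

```text
time_s: 45.35
eef_pos: [0.5126, 0.1239, 0.1059]
eef_rot: [0.019, 0.72, 0.694, -0.005]
wrist_force: [0.1, -0.5, -0.2]
opening: 0.502
```

```bash
python3 w.py 5
```

```text
t 45.6 pos [0.5098 0.1237 0.103 ] ang -0.0373 3.1043 tilt [ 0.0128 -0.0349] F [ 0.5 -0.5  0.3] T [-0.01  0.04  0.03] op 0.501 q6 0.09
```

Request:
{"api": "drive_tool", "payload": {"deltas": [[[0,0,0],0],[[0,0,0],0],[[0,0,0],0],[[0,0,0],0],[[0,0,0],0]], "gripper": 0}}

```text
time_s: 46.1
eef_pos: [0.509, 0.1238, 0.1035]
eef_rot: [0.016, 0.72, 0.694, -0.008]
wrist_force: [-0.9, 0.0, -0.0]
opening: 0.111
```

```bash
python3 w.py 3
```

```text
t 46.25 pos [0.5091 0.1238 0.1036] ang -0.0372 3.1044 tilt [ 0.0108 -0.035 ] F [-0.6 -0.2  1.2] T [0.   0.21 0.01] op 0.108 q6 0.09
```

Request:
{"api": "drive_tool", "payload": {"deltas": [[[0.0005,0,0.015],0],[[0.0005,0,0.015],0],[[0.0005,0,0.015],0],[[0.0005,0,0.015],0]]}}

```text
time_s: 46.65
eef_pos: [0.5082, 0.1235, 0.1609]
eef_rot: [0.014, 0.72, 0.694, -0.011]
wrist_force: [-0.2, -0.7, -3.3]
opening: 0.108
```

```bash
python3 w.py 4
```

```text
t 46.85 pos [0.5102 0.1236 0.1634] ang -0.0374 3.1042 tilt [ 0.0086 -0.035 ] F [-3.7  0.3 15.5] T [-0.06  0.82 -0.04] op 0.11 q6 0.08
```

Request:
{"api": "drive_tool", "payload": {"deltas": [[[0,0,0.04],0],[[0,0,0.015],0],[[-0.01,0.02,0],0.02],[[-0.025,0.042,0],0.035],[[-0.025,0.042,0],0.035],[[-0.025,0.042,0],0.035],[[-0.025,0.042,0],0.02],[[-0.01,0.02,0],0],[[0,0.005,0],0]]}}

```text
time_s: 47.75
eef_pos: [0.385, 0.341, 0.2136]
eef_rot: [0.016, 0.668, 0.744, -0.008]
wrist_force: [0.1, -1.2, -2.0]
opening: 0.107
```

```bash
python3 w.py 5; python3 ov.py y1 .4434 .3487 .1195
```

```text
t 48.0 pos [0.3877 0.3379 0.2142] ang 0.1026 0.1026 tilt [ 0.0137 -0.0345] F [-0.4 -0.4 -2. ] T [-0.   -0.02 -0.02] op 0.11 q6 0.42
top crop offset 654 1066
side crop offset 705 582
t 48.1 pos [0.3878 0.3379 0.2145] ang 0.1019 0.1019 tilt [ 0.0139 -0.0341] F [ 0.4  0.4 -2.9] T [-0.01  0.06 -0.01] op 0.105 q6 0.42
```

View pics/y1.png

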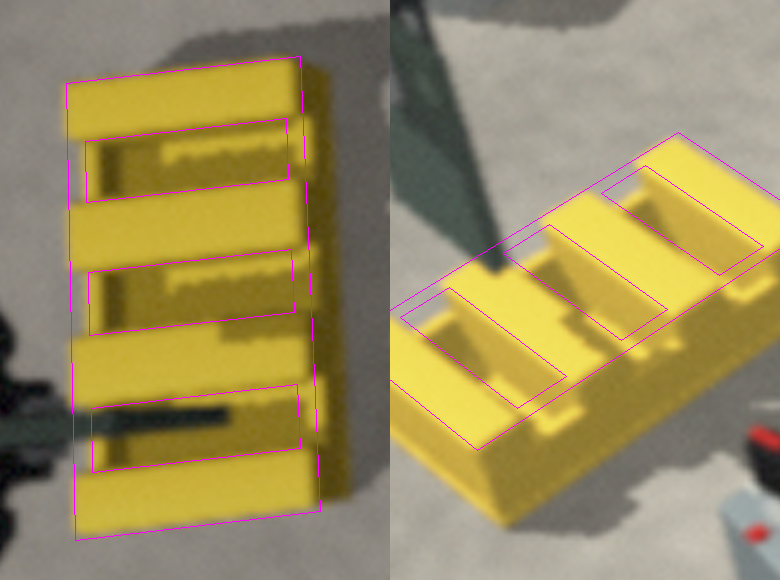

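```bash
python3 - <<'E'
from fit import *
s=Cam("side"); t=Cam("top"); o=get_obs(); p=o["eef_pos"]
for dz in (-.0836,):
  L=np.array([[x,y,p[2]+z] for z in(dz,dz+.12) for x,y in((-.005,-.04),(.005,-.04),(.005,.04),(-.005,.04))])
  W=place((p[0],p[1],.102),L)
ims=[]
for c,(x0,y0) in((s,(110,50)),(t,(90,220))):
  im=cv2.resize(c.img,None,fx=5,fy=5,interpolation=cv2.INTER_CUBIC)
  q=np.round((c.proj(W)+.5)*5-.5).astype(np.int32)
  for a in(0,4): cv2.polylines(im,[q[a:a+4]],True,(255,0,255),1)
  for i in range(4): cv2.line(im,q[i].tolist(),q[i+4].tolist(),(255,0,255),1)
  ims.append(im[y0*5:y0*5+580,x0*5:x0*5+390])
cv2.imwrite("pics/sl1.png",np.hstack(ims))
E
```

```text
(no output)
```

View pics/sl1.png

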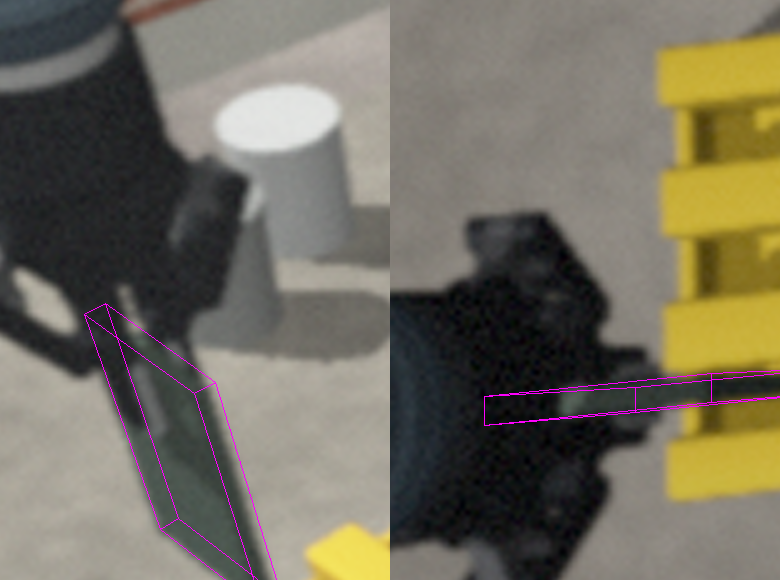

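```bash
python3 - <<'E'
from fit import *
s=Cam("side"); o=get_obs(); p=o["eef_pos"]; dz=-.0836
L=np.array([[x,y,p[2]+z] for z in(dz,dz+.12) for x,y in((-.005,-.04),(.005,-.04),(.005,.04),(-.005,.04))])
W=place((p[0],p[1],.102),L); print(s.proj(W).round(1).tolist())
im=cv2.resize(s.img[95:180,100:190],None,fx=7,fy=7,interpolation=cv2.INTER_CUBIC)
im=cv2.convertScaleAbs(im,alpha=1.8,beta=10)
for u in s.proj(W): cv2.circle(im,(int((u[0]-100+.5)*7),int((u[1]-95+.5)*7)),3,(255,0,255),1)
cv2.imwrite("pics/sl2.png",im); st()
E
```

```text
[[162.1, 171.4], [165.9, 169.1], [145.2, 153.2], [141.5, 155.4], [148.3, 128.2], [152.4, 126.0], [130.5, 110.2], [126.4, 112.3]]
t 48.25 pos [0.3875 0.3383 0.2147] ang 0.1025 0.1025 tilt [ 0.014  -0.0338] F [-0.3 -0.2 -4. ] T [ 0.05 -0.01  0.01] op 0.105 q6 0.42
```

View pics/sl2.png

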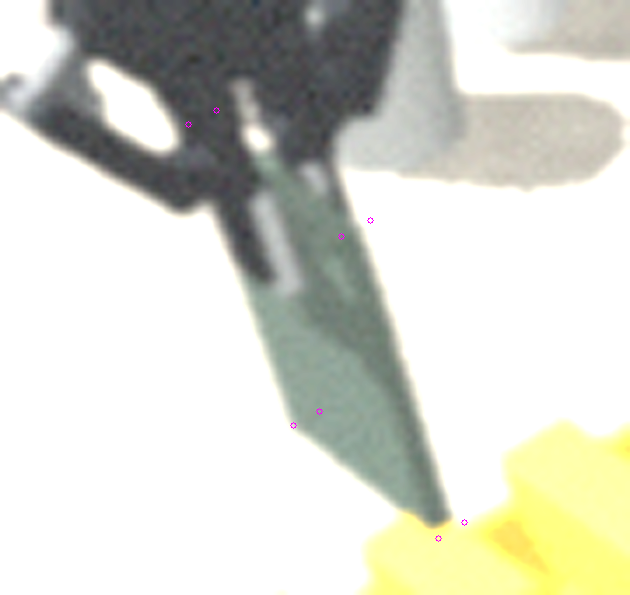

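Request:
{"api": "drive_tool", "payload": {"deltas": [[[0,0,0.04],0],[[0,0.003,-0.05],0.017]]}}

```text
time_s: 48.45
eef_pos: [0.3927, 0.3426, 0.2163]
eef_rot: [0.019, 0.664, 0.747, -0.002]
wrist_force: [2.4, 1.0, -1.4]
opening: 0.111
```

```bash
python3 w.py 5
```

```text
t 48.7 pos [0.3853 0.3388 0.2054] ang 0.1176 0.1176 tilt [ 0.0047 -0.0393] F [ 0.9  0.7 -3.7] T [ 0.06 -0.02  0.03] op 0.114 q6 0.41
```

Request:
{"api": "drive_tool", "payload": {"deltas": [[[0,0,-0.05],0]]}}

```text
time_s: 48.8
eef_pos: [0.3916, 0.3423, 0.1632]
eef_rot: [0.018, 0.664, 0.747, -0.005]
wrist_force: [2.1, 0.7, -2.6]
opening: 0.109
```

```bash
python3 w.py 5
```

```text
t 49.05 pos [0.3864 0.3394 0.1574] ang 0.1175 0.1175 tilt [ 0.0066 -0.0383] F [ 0.8 -0.2 -2.3] T [ 0.07 -0.02  0.  ] op 0.108 q6 0.41
```

Request:
{"api": "drive_tool", "payload": {"deltas": [[[-0.003,0.004,-0.03],0]]}}

```text
time_s: 49.15
eef_pos: [0.3883, 0.3459, 0.1336]
eef_rot: [0.017, 0.664, 0.747, -0.006]
wrist_force: [1.8, 0.2, -2.7]
opening: 0.105
```

```bash
python3 w.py 5
```

```text
t 49.4 pos [0.3844 0.3439 0.1294] ang 0.1178 0.1178 tilt [ 0.0088 -0.0372] F [ 0.4  0.3 -1.9] T [ 0.1  -0.01 -0.02] op 0.105 q6 0.42
```

Request:
{"api": "drive_tool", "payload": {"deltas": [[[0,0,-0.024],0]]}}

```text
time_s: 49.5
eef_pos: [0.388, 0.3459, 0.1101]
eef_rot: [0.017, 0.664, 0.747, -0.006]
wrist_force: [0.1, 0.2, -2.7]
opening: 0.109
```

```bash
python3 w.py 5; python3 ov.py y2 .4434 .3487 .1195
```

```text
t 49.75 pos [0.385  0.3442 0.1068] ang 0.1178 0.1178 tilt [ 0.01   -0.0366] F [-0.3  0.2 -2.1] T [ 0.07 -0.01  0.03] op 0.11 q6 0.42
top crop offset 654 1066
side crop offset 705 582
t 49.85 pos [0.3852 0.3443 0.1068] ang 0.1178 0.1178 tilt [ 0.0105 -0.0363] F [-0.2  0.5 -2.7] T [ 0.04 -0.02  0.  ] op 0.11 q6 0.42
```

View pics/y2.png

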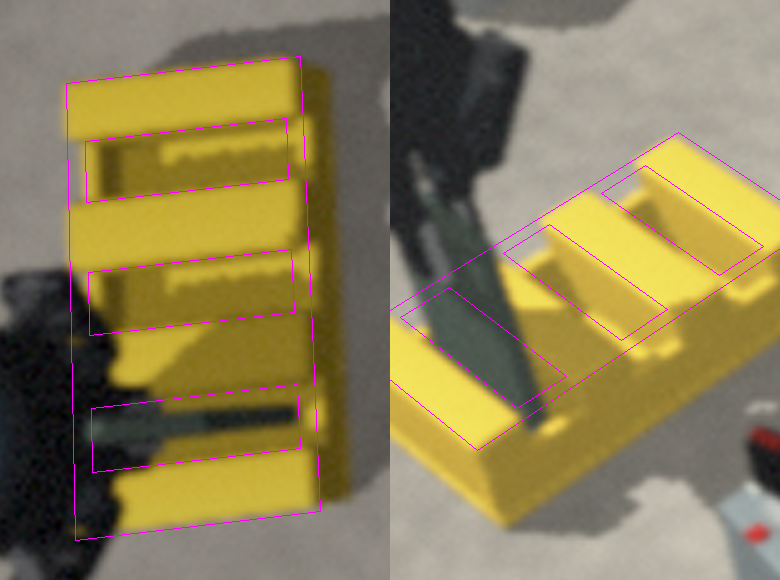

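```bash
python3 - <<'E'
from fit import *
s=Cam("side"); p=get_obs()["eef_pos"]
P=(.4434,.3487,.1195)
im=cv2.resize(s.img[150:220,130:200],None,fx=8,fy=8,interpolation=cv2.INTER_CUBIC)
im=cv2.convertScaleAbs(im,alpha=1.5,beta=10)
def dot(W,col):
    for u in s.proj(W): cv2.circle(im,(int((u[0]-130+.5)*8),int((u[1]-150+.5)*8)),4,col,1)
b=box(.005,.04,p[2]-.0836); dot(place((p[0],p[1],.118),b),(255,0,255))
for z in(.008,.058):
    b=box(.014,.046,z); b[:,0]-=.06; dot(place(P,b),(255,0,0) if z<.02 else (0,0,255))
cv2.imwrite("pics/sl3.png",im)
E
```

```text
(no output)
```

View pics/sl3.png

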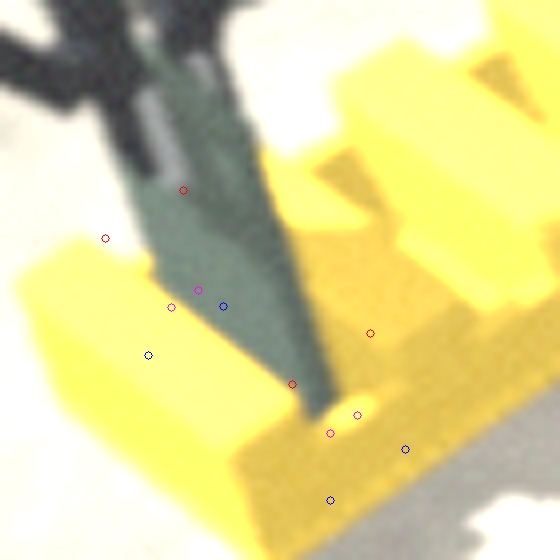

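Request:
{"api": "drive_tool", "payload": {"deltas": [[[-0.001,0.0005,-0.01],0]]}}

```text
time_s: 50.0
eef_pos: [0.3855, 0.3455, 0.0982]
eef_rot: [0.017, 0.664, 0.747, -0.008]
wrist_force: [1.1, -0.4, -2.9]
opening: 0.107
```

```bash
python3 w.py 5
```

```text
t 50.25 pos [0.3839 0.3447 0.0963] ang 0.118 0.118 tilt [ 0.0098 -0.0367] F [-0.4  0.8 -2.6] T [ 0.08  0.   -0.01] op 0.109 q6 0.43
```

Request:
{"api": "drive_tool", "payload": {"deltas": [[[0,0,-0.003],0]]}}

```text
time_s: 50.35
eef_pos: [0.3843, 0.3449, 0.0936]
eef_rot: [0.016, 0.664, 0.747, -0.01]
wrist_force: [1.6, -0.6, -2.9]
opening: 0.112
```

```bash
python3 w.py 5
```

```text
t 50.6 pos [0.3839 0.3446 0.0933] ang 0.1178 0.1178 tilt [ 0.0096 -0.0367] F [-0.  -0.2 -2.5] T [ 0.06 -0.03 -0.05] op 0.111 q6 0.43
```

Request:
{"api": "drive_tool", "payload": {"deltas": [[[0,0,-0.0015],0]]}}

```text
time_s: 50.7
eef_pos: [0.3841, 0.3448, 0.092]
eef_rot: [0.016, 0.664, 0.747, -0.01]
wrist_force: [0.6, 0.7, -1.6]
opening: 0.105
```

```bash
python3 w.py 4
```

```text
t 50.9 pos [0.3838 0.3446 0.0918] ang 0.1179 0.1179 tilt [ 0.0096 -0.0367] F [ 0.8  0.3 -2.8] T [ 0.01 -0.03 -0.  ] op 0.11 q6 0.43
```

Request:
{"api": "drive_tool", "payload": {"deltas": [[[0,0,-0.001],0]]}}

```text
time_s: 51.0
eef_pos: [0.3842, 0.3446, 0.0916]
eef_rot: [0.016, 0.664, 0.747, -0.01]
wrist_force: [-3.6, -3.7, 12.3]
opening: 0.113
```

```bash
python3 w.py 4
```

```text
t 51.2 pos [0.3841 0.3447 0.0917] ang 0.118 0.118 tilt [ 0.0101 -0.0368] F [-1.5 -1.   5.6] T [-0.3   0.44  0.01] op 0.107 q6 0.43
```

Request:
{"api": "drive_tool", "payload": {"deltas": [[[0,0,-0.0007],0]]}}

```text
time_s: 51.3
eef_pos: [0.3841, 0.3446, 0.0917]
eef_rot: [0.016, 0.664, 0.747, -0.01]
wrist_force: [-1.5, -2.6, 5.4]
opening: 0.108
```

Request:
{"api": "drive_tool", "payload": {"deltas": [[[0,0,0],0],[[0,0,0],0],[[0,0,0],0],[[0,0,0],0]], "gripper": 0.5}}

```text
time_s: 51.7
eef_pos: [0.3852, 0.3453, 0.0921]
eef_rot: [0.016, 0.664, 0.747, -0.009]
wrist_force: [0.3, -0.5, -0.1]
opening: 0.502
```

```bash
python3 w.py 3
```

```text
t 51.85 pos [0.385  0.3452 0.0921] ang 0.1181 0.1181 tilt [ 0.0123 -0.0355] F [-0.3  0.6  0.6] T [0.   0.   0.03] op 0.499 q6 0.43
```

Request:
{"api": "drive_tool", "payload": {"deltas": [[[0,0,0.03],0],[[0,0,0.04],0],[[0,0,0.04],0],[[0.015,-0.02,0.01],-0.015],[[0.035,-0.042,0],-0.035],[[0.035,-0.042,0],-0.035],[[0.035,-0.042,0],-0.035],[[0.035,-0.042,0],-0.025],[[0.02,-0.022,0],0],[[0.005,-0.007,0],0]]}}

```text
time_s: 52.85
eef_pos: [0.5557, 0.135, 0.2171]
eef_rot: [0.017, 0.716, 0.697, -0.009]
wrist_force: [-0.2, 0.4, 0.3]
opening: 0.499
```

```bash
python3 w.py 5; python3 ov.py y3 .4434 .3487 .1195
```

```text
t 53.1 pos [0.5528 0.139  0.2169] ang -0.0222 3.1194 tilt [ 0.0082 -0.0358] F [ 0.   0.1 -0.4] T [ 0.05 -0.    0.  ] op 0.499 q6 0.09
top crop offset 654 1066
side crop offset 705 582
t 53.2 pos [0.5529 0.1392 0.2171] ang -0.0214 3.1202 tilt [ 0.0089 -0.036 ] F [-0.8 -0.1 -0.9] T [ 0.04 -0.03 -0.03] op 0.504 q6 0.09
```

View pics/y3.png

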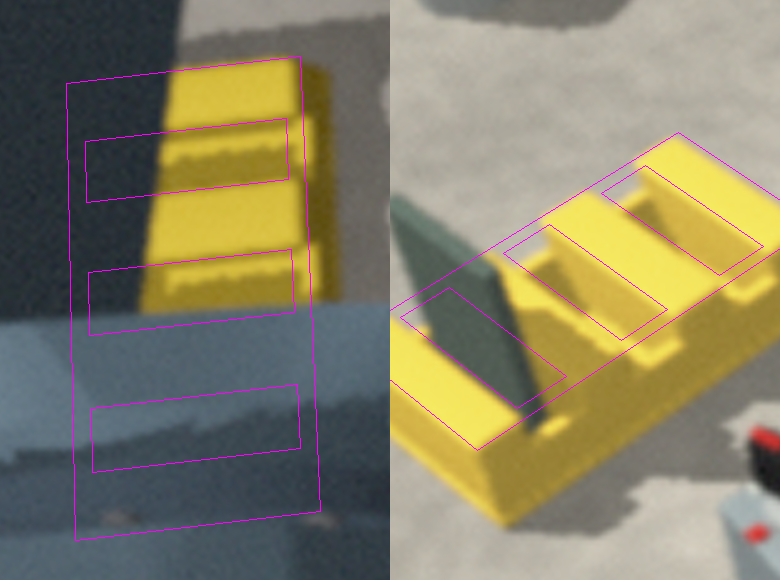

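Request:
{"api": "drive_tool", "payload": {"deltas": [[[0.013,-0.016,-0.02],-0.016]]}}

```text
time_s: 53.3
eef_pos: [0.5665, 0.126, 0.2]
eef_rot: [0.017, 0.719, 0.695, -0.007]
wrist_force: [1.1, 0.1, 0.0]
opening: 0.502
```

```bash
python3 w.py 5
```

```text
t 53.55 pos [0.5654 0.1241 0.1974] ang -0.0364 3.1052 tilt [ 0.008  -0.0358] F [-0.8  0.9  0.4] T [0.07 0.02 0.02] op 0.501 q6 0.08
```

Request:
{"api": "drive_tool", "payload": {"deltas": [[[0,0,-0.05],0]]}}

```text
time_s: 53.65
eef_pos: [0.5713, 0.1252, 0.1551]
eef_rot: [0.021, 0.719, 0.694, -0.003]
wrist_force: [1.7, -0.1, -0.0]
opening: 0.504
```

```bash
python3 w.py 5; python3 -c "
from h import *
s=Cam('side');zoom(s.img,200,100,340,245,4,'g6.png')"
```

```text
t 53.9 pos [0.5659 0.1245 0.149 ] ang -0.0357 3.1059 tilt [ 0.0092 -0.0357] F [0.2 0.3 0.3] T [0.05 0.01 0.02] op 0.503 q6 0.08
```

View pics/g6.png

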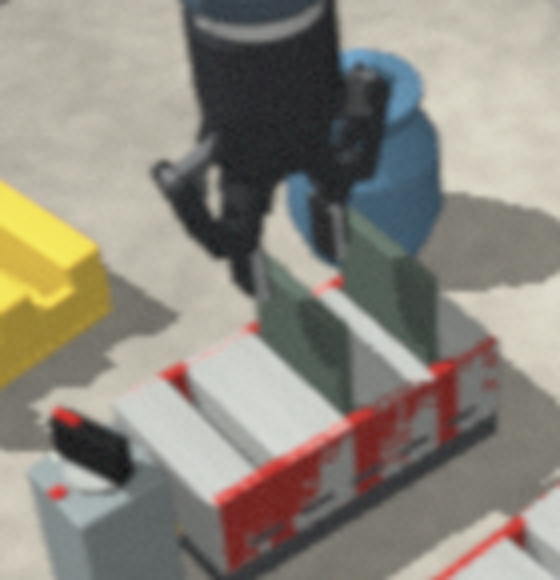

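```bash
python3 - <<'E'
from h import *
c=Cam("top"); s=Cam("side"); print(c.back([[208,140]],.147),s.back([[290,118]],.147), "disp",s.back([[377,153]],.155))
E
```

```text
[[0.72428284 0.25354111 0.147     ]] [[0.70880526 0.24156395 0.147     ]] disp [[0.76441609 0.00541336 0.155     ]]
```

Request:
{"api": "drive_tool", "payload": {"deltas": [[[0.001,-0.001,-0.035],0]]}}

```text
time_s: 54.15
eef_pos: [0.5729, 0.1237, 0.1211]
eef_rot: [0.021, 0.72, 0.694, -0.003]
wrist_force: [1.4, 0.5, -0.4]
opening: 0.503
```

```bash
python3 w.py 5
```

```text
t 54.4 pos [0.5684 0.1233 0.1162] ang -0.0362 3.1054 tilt [ 0.0128 -0.0357] F [-0.  -0.3 -0.4] T [ 0.06 -0.01 -0.02] op 0.502 q6 0.08
```

Request:
{"api": "drive_tool", "payload": {"deltas": [[[0,0,-0.014],0]]}}

```text
time_s: 54.5
eef_pos: [0.571, 0.1235, 0.1053]
eef_rot: [0.019, 0.72, 0.694, -0.006]
wrist_force: [1.0, 0.4, 1.0]
opening: 0.501
```

```bash
python3 w.py 5
```

```text
t 54.75 pos [0.5684 0.1233 0.1023] ang -0.0362 3.1054 tilt [ 0.0127 -0.0356] F [ 0.6 -0.1 -0.2] T [0.05 0.01 0.01] op 0.498 q6 0.08
```

Request:
{"api": "drive_tool", "payload": {"deltas": [[[0,0,0],0],[[0,0,0],0],[[0,0,0],0],[[0,0,0],0],[[0,0,0],0]], "gripper": 0}}

```text
time_s: 55.25
eef_pos: [0.5685, 0.1234, 0.103]
eef_rot: [0.017, 0.72, 0.694, -0.008]
wrist_force: [-0.1, 0.3, -0.3]
opening: 0.112
```

```bash
python3 w.py 3
```

```text
t 55.4 pos [0.5685 0.1234 0.103 ] ang -0.0362 3.1054 tilt [ 0.0129 -0.0356] F [-0.6 -0.2  0.1] T [-0.02  0.08 -0.05] op 0.105 q6 0.08
```

Request:
{"api": "drive_tool", "payload": {"deltas": [[[0.0005,0,0.015],0],[[0.0005,0,0.015],0],[[0.0005,0,0.015],0],[[0.0005,0,0.015],0],[[0,0,0.02],0],[[0,0,0.02],0]]}}

```text
time_s: 56.0
eef_pos: [0.5685, 0.1234, 0.2086]
eef_rot: [0.016, 0.72, 0.694, -0.009]
wrist_force: [0.4, -0.6, -2.9]
opening: 0.109
```

```bash
python3 w.py 4
```

```text
t 56.2 pos [0.5687 0.1233 0.2073] ang -0.0361 3.1055 tilt [ 0.0093 -0.0357] F [-0.9  0.2 -3.3] T [0.03 0.04 0.01] op 0.105 q6 0.08
```

Request:
{"api": "drive_tool", "payload": {"deltas": [[[0,0,0.01],0],[[-0.01,0.02,0],0.025],[[-0.025,0.045,0],0.035],[[-0.025,0.045,0],0.035],[[-0.025,0.045,0],0.035],[[-0.025,0.044,0],0.03],[[-0.01,0.02,0],0],[[-0.003,0.006,0],0]]}}

```text
time_s: 57.0
eef_pos: [0.4394, 0.3484, 0.2126]
eef_rot: [0.014, 0.662, 0.75, -0.013]
wrist_force: [0.6, -0.9, -2.5]
opening: 0.109
```

```bash
python3 w.py 5; python3 ov.py y4 .4434 .3487 .1195
```

```text
t 57.25 pos [0.4421 0.3452 0.2129] ang 0.12 0.12 tilt [ 0.0049 -0.0381] F [-0.2 -0.6 -1.7] T [ 0.06 -0.03  0.01] op 0.106 q6 0.36
top crop offset 654 1066
side crop offset 705 582
t 57.35 pos [0.4423 0.3451 0.2131] ang 0.1192 0.1192 tilt [ 0.005  -0.0378] F [ 0.1  0.1 -2.8] T [ 0.    0.05 -0.02] op 0.112 q6 0.36
```

View pics/y4.png

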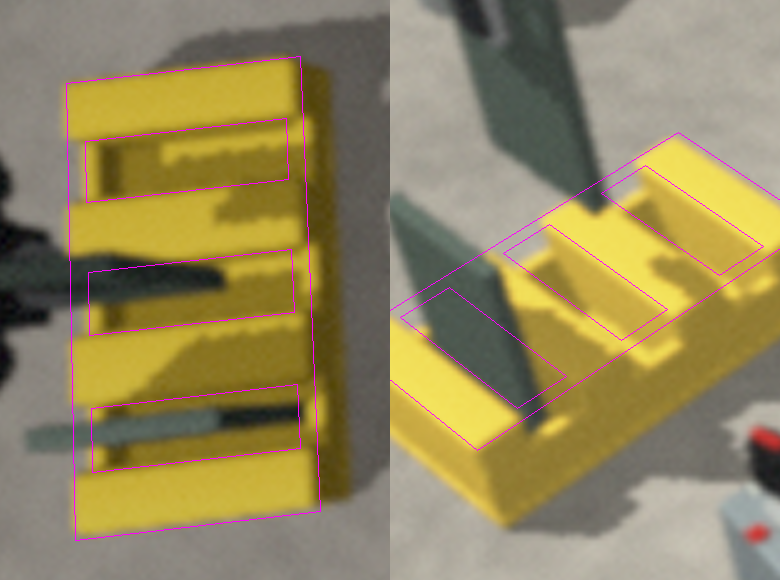

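Request:
{"api": "drive_tool", "payload": {"deltas": [[[-0.001,0.005,-0.045],0]]}}

```text
time_s: 57.45
eef_pos: [0.4469, 0.3513, 0.1743]
eef_rot: [0.017, 0.665, 0.747, -0.006]
wrist_force: [1.6, 1.2, -1.3]
opening: 0.105
```

```bash
python3 w.py 5
```

```text
t 57.7 pos [0.4421 0.3497 0.169 ] ang 0.1183 0.1183 tilt [ 0.0054 -0.0378] F [ 0.1  0.9 -2.4] T [ 0.02 -0.02 -0.01] op 0.112 q6 0.37
```

Request:
{"api": "drive_tool", "payload": {"deltas": [[[-0.001,0,-0.04],0]]}}

```text
time_s: 57.8
eef_pos: [0.447, 0.3523, 0.1364]
eef_rot: [0.017, 0.664, 0.747, -0.005]
wrist_force: [2.1, 1.2, -1.7]
opening: 0.11
```

```bash
python3 w.py 5
```

```text
t 58.05 pos [0.4423 0.3501 0.1311] ang 0.1182 0.1182 tilt [ 0.0077 -0.0366] F [ 0.8  1.  -1.9] T [-0.    0.    0.01] op 0.108 q6 0.38
```

Request:
{"api": "drive_tool", "payload": {"deltas": [[[0,0.001,-0.026],0]]}}

```text
time_s: 58.15
eef_pos: [0.4465, 0.3533, 0.1108]
eef_rot: [0.017, 0.664, 0.747, -0.006]
wrist_force: [0.1, 0.8, -2.0]
opening: 0.109
```

```bash
python3 w.py 5; python3 ov.py y5 .4434 .3487 .1195
```

```text
t 58.4 pos [0.4431 0.3516 0.1068] ang 0.1183 0.1183 tilt [ 0.0095 -0.0357] F [ 0.  -0.2 -1.6] T [ 0.04  0.   -0.02] op 0.108 q6 0.38
top crop offset 654 1066
side crop offset 705 582
t 58.5 pos [0.4432 0.3516 0.1068] ang 0.1182 0.1182 tilt [ 0.0099 -0.0355] F [-0.1 -0.9 -2.1] T [ 0.05 -0.03 -0.06] op 0.109 q6 0.38
```

View pics/y5.png

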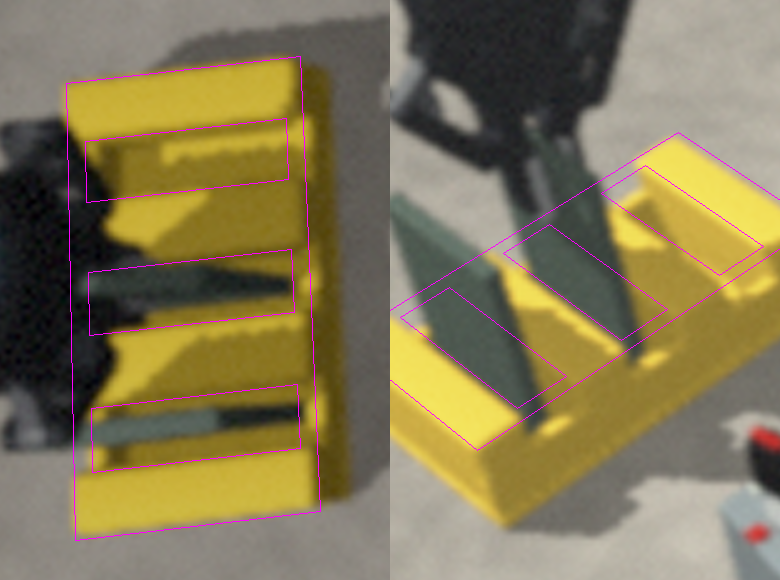

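Good fit. Lower to contact at about TCP z = 0.091.

Request:
{"api": "drive_tool", "payload": {"deltas": [[[-0.001,0,-0.0125],0]]}}

```text
time_s: 58.6
eef_pos: [0.4441, 0.3526, 0.0966]
eef_rot: [0.016, 0.664, 0.747, -0.008]
wrist_force: [0.7, -0.5, -2.0]
opening: 0.11
```

```bash
python3 w.py 5
```

```text
t 58.85 pos [0.442  0.3515 0.094 ] ang 0.1183 0.1183 tilt [ 0.0093 -0.0358] F [ 0.3  0.6 -2.5] T [ 0.07  0.02 -0.01] op 0.11 q6 0.38
```

Request:
{"api": "drive_tool", "payload": {"deltas": [[[0,0,-0.002],0]]}}

```text
time_s: 58.95
eef_pos: [0.4423, 0.3517, 0.0923]
eef_rot: [0.016, 0.664, 0.748, -0.01]
wrist_force: [0.4, -0.4, -2.3]
opening: 0.109
```

```bash
python3 w.py 4
```

```text
t 59.15 pos [0.442  0.3515 0.092 ] ang 0.1182 0.1182 tilt [ 0.0092 -0.0359] F [ 0.5 -1.  -2.7] T [0.03 0.   0.04] op 0.109 q6 0.38
```

Request:
{"api": "drive_tool", "payload": {"deltas": [[[0,0,-0.0012],0]]}}

```text
time_s: 59.25
eef_pos: [0.4421, 0.3516, 0.091]
eef_rot: [0.015, 0.664, 0.748, -0.01]
wrist_force: [-0.1, -1.4, 6.7]
opening: 0.109
```

```bash
python3 w.py 4
```

```text
t 59.45 pos [0.4422 0.3516 0.091 ] ang 0.1183 0.1183 tilt [ 0.0098 -0.0357] F [-0.1  0.2 -0.5] T [-0.03 -0.05  0.04] op 0.112 q6 0.38
```

Request:
{"api": "drive_tool", "payload": {"deltas": [[[0,0,-0.0008],0]]}}

```text
time_s: 59.55
eef_pos: [0.4425, 0.3516, 0.091]
eef_rot: [0.016, 0.664, 0.748, -0.01]
wrist_force: [-2.8, -2.3, 8.5]
opening: 0.11
```

```bash
python3 w.py 4
```

```text
t 59.75 pos [0.4424 0.3516 0.091 ] ang 0.1184 0.1184 tilt [ 0.0101 -0.0357] F [-1.9 -1.8  5.5] T [-0.27  0.44  0.02] op 0.114 q6 0.38
```

Contact. Release, rise, go to L3 (≈0.629, 0.120).

Request:
{"api": "drive_tool", "payload": {"deltas": [[[0,0,0],0],[[0,0,0],0],[[0,0,0],0],[[0,0,0],0]], "gripper": 0.5}}

```text
time_s: 60.15
eef_pos: [0.4429, 0.352, 0.0913]
eef_rot: [0.016, 0.664, 0.748, -0.009]
wrist_force: [-0.0, 0.3, 0.6]
opening: 0.498
```

Request:
{"api": "drive_tool", "payload": {"deltas": [[[0,0,0.03],0],[[0,0,0.04],0],[[0,0,0.04],0],[[0.015,-0.02,0.01],-0.015],[[0.035,-0.044,0],-0.04],[[0.035,-0.044,0],-0.04],[[0.035,-0.044,0],-0.035],[[0.035,-0.044,0],-0.025],[[0.02,-0.025,0],0],[[0.005,-0.007,0],0]]}}

```text
time_s: 61.15
eef_pos: [0.6099, 0.1356, 0.2153]
eef_rot: [0.016, 0.72, 0.694, -0.01]
wrist_force: [-0.4, 0.9, -0.1]
opening: 0.498
```

```bash
python3 w.py 5; python3 ov.py y6 .4434 .3487 .1195
```

```text
t 61.4 pos [0.607  0.1403 0.2153] ang -0.0317 3.1099 tilt [ 0.0063 -0.0346] F [0.1 0.1 0.1] T [0.04 0.01 0.02] op 0.499 q6 0.09
top crop offset 654 1066
side crop offset 705 582
t 61.5 pos [0.6071 0.1406 0.2155] ang -0.0309 3.1107 tilt [ 0.0068 -0.0348] F [-0.1  0.1 -0. ] T [ 0.05 -0.01  0.  ] op 0.498 q6 0.09
```

View pics/y6.png

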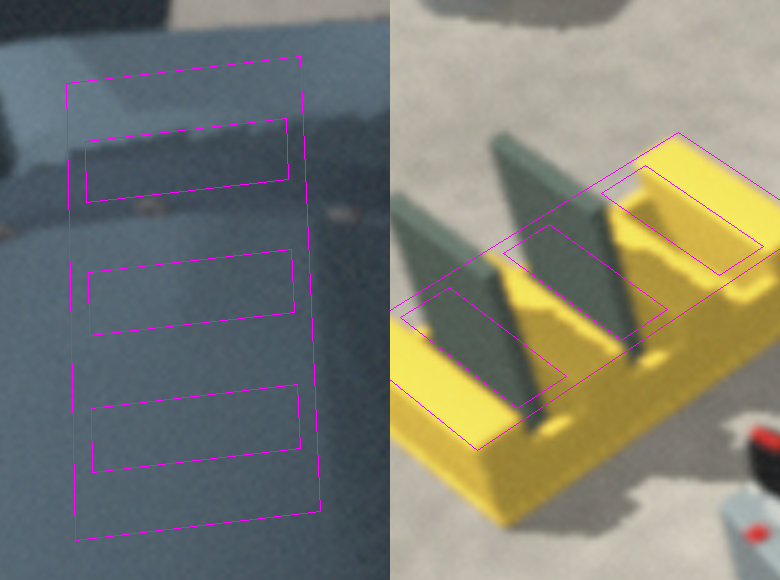

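Request:
{"api": "drive_tool", "payload": {"deltas": [[[0.019,-0.019,-0.02],-0.006]]}}

```text
time_s: 61.6
eef_pos: [0.6263, 0.1251, 0.1988]
eef_rot: [0.016, 0.718, 0.695, -0.007]
wrist_force: [-0.4, 0.2, 1.1]
opening: 0.497
```

```bash
python3 w.py 5
```

```text
t 61.85 pos [0.6255 0.1226 0.1957] ang -0.036 3.1056 tilt [ 0.0063 -0.0344] F [ 0.   0.5 -0.1] T [0.02 0.06 0.05] op 0.497 q6 0.07
```

Request:
{"api": "drive_tool", "payload": {"deltas": [[[0.001,0,-0.05],0]]}}

```text
time_s: 61.95
eef_pos: [0.6323, 0.1239, 0.1542]
eef_rot: [0.02, 0.719, 0.694, -0.004]
wrist_force: [1.4, 0.6, 0.9]
opening: 0.5
```

```bash
python3 w.py 5; python3 -c "
from h import *
s=Cam('side');zoom(s.img,200,100,340,245,4,'g7.png')"
```

```text
t 62.2 pos [0.6269 0.1232 0.1473] ang -0.0352 3.1064 tilt [ 0.0075 -0.0344] F [ 0.9 -0.2  0.5] T [ 0.   -0.03 -0.03] op 0.498 q6 0.07
```

View pics/g7.png

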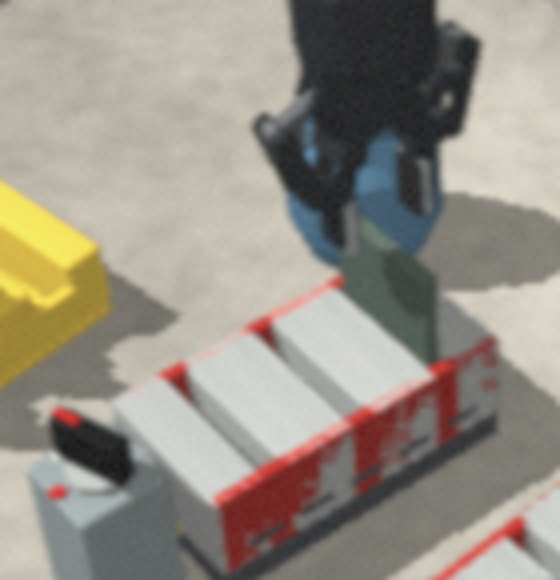

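Request:
{"api": "drive_tool", "payload": {"deltas": [[[0,-0.002,-0.033],0]]}}

```text
time_s: 62.35
eef_pos: [0.633, 0.1217, 0.1226]
eef_rot: [0.02, 0.719, 0.694, -0.003]
wrist_force: [0.9, -0.7, -0.9]
opening: 0.499
```

```bash
python3 w.py 5
```

```text
t 62.6 pos [0.6285 0.1212 0.1171] ang -0.0354 3.1062 tilt [ 0.0115 -0.0343] F [ 0.4 -0.5  1. ] T [ 0.01 -0.   -0.04] op 0.505 q6 0.07
```

Request:
{"api": "drive_tool", "payload": {"deltas": [[[0,0,-0.014],0]]}}

```text
time_s: 62.7
eef_pos: [0.6312, 0.1213, 0.1067]
eef_rot: [0.019, 0.719, 0.694, -0.005]
wrist_force: [1.2, 0.1, 0.5]
opening: 0.502
```

```bash
python3 w.py 5
```

```text
t 62.95 pos [0.6285 0.1212 0.1032] ang -0.0354 3.1062 tilt [ 0.0114 -0.0342] F [ 0.4  0.3 -0.1] T [ 0.03  0.05 -0.  ] op 0.5 q6 0.07
```

Request:
{"api": "drive_tool", "payload": {"deltas": [[[0,0,0],0],[[0,0,0],0],[[0,0,0],0],[[0,0,0],0],[[0,0,0],0]], "gripper": 0}}

```text
time_s: 63.45
eef_pos: [0.6286, 0.1212, 0.1039]
eef_rot: [0.016, 0.72, 0.694, -0.008]
wrist_force: [0.3, 0.2, -0.5]
opening: 0.109
```

```bash
python3 w.py 3
```

```text
t 63.6 pos [0.6286 0.1213 0.1039] ang -0.0355 3.1061 tilt [ 0.0114 -0.0342] F [0.6 0.2 0.3] T [ 0.03  0.15 -0.02] op 0.111 q6 0.07
```

Request:
{"api": "drive_tool", "payload": {"deltas": [[[0.0005,0,0.015],0],[[0.0005,0,0.015],0],[[0.0005,0,0.015],0],[[0.0005,0,0.015],0],[[0,0,0.02],0],[[0,0,0.02],0]]}}

```text
time_s: 64.2
eef_pos: [0.6284, 0.1212, 0.2087]
eef_rot: [0.014, 0.719, 0.694, -0.01]
wrist_force: [0.2, 0.0, -3.6]
opening: 0.11
```

```bash
python3 w.py 4
```

```text
t 64.4 pos [0.6285 0.1212 0.2074] ang -0.0354 3.1062 tilt [ 0.0068 -0.0343] F [ 0.1  0.3 -3.7] T [0.04 0.04 0.05] op 0.112 q6 0.07
```

Request:
{"api": "drive_tool", "payload": {"deltas": [[[-0.005,0,0.01],0],[[-0.015,0.02,0],0.025],[[-0.025,0.046,0],0.035],[[-0.025,0.046,0],0.035],[[-0.025,0.046,0],0.035],[[-0.022,0.046,0],0.03],[[-0.008,0.022,0],0],[[0,0.008,0],0]]}}

```text
time_s: 65.2
eef_pos: [0.4948, 0.3526, 0.2117]
eef_rot: [0.012, 0.661, 0.75, -0.014]
wrist_force: [0.6, -0.9, -3.1]
opening: 0.107
```

```bash
python3 w.py 5; python3 ov.py y7 .4434 .3487 .1195
```

```text
t 65.45 pos [0.4979 0.3491 0.2121] ang 0.1206 0.1206 tilt [-0.0001 -0.0379] F [-0.5 -0.7 -3.4] T [0.06 0.01 0.  ] op 0.112 q6 0.32
top crop offset 654 1066
side crop offset 705 582
t 65.55 pos [0.4981 0.349  0.2122] ang 0.1199 0.1199 tilt [ 0.0001 -0.0374] F [-0.5  0.1 -2.9] T [ 0.03 -0.01  0.01] op 0.111 q6 0.32
```

View pics/y7.png

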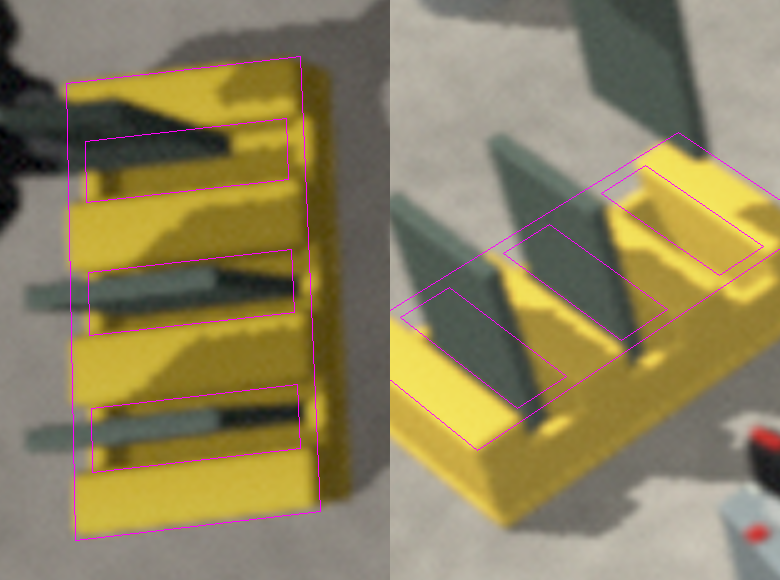

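Rack unmoved, L1 and L2 standing. Move over the far slot and lower.

Request:
{"api": "drive_tool", "payload": {"deltas": [[[0.003,0.009,-0.04],0]]}}

```text
time_s: 65.65
eef_pos: [0.506, 0.3583, 0.1784]
eef_rot: [0.015, 0.664, 0.747, -0.008]
wrist_force: [0.8, 0.6, -2.2]
opening: 0.112
```

```bash
python3 w.py 5
```

```text
t 65.9 pos [0.5017 0.3573 0.1729] ang 0.1188 0.1188 tilt [ 0.0002 -0.0376] F [ 0.5  0.5 -2.1] T [ 0.04 -0.03 -0.01] op 0.109 q6 0.34
```

Request:
{"api": "drive_tool", "payload": {"deltas": [[[0,0,-0.04],0]]}}

```text
time_s: 66.0
eef_pos: [0.5075, 0.3595, 0.1408]
eef_rot: [0.016, 0.664, 0.748, -0.007]
wrist_force: [1.5, -0.3, -3.0]
opening: 0.106
```

```bash
python3 w.py 5
```

```text
t 66.25 pos [0.5028 0.3576 0.135 ] ang 0.1187 0.1187 tilt [ 0.0025 -0.0366] F [ 1.  -0.7 -3. ] T [ 0.04 -0.05  0.1 ] op 0.105 q6 0.34
```

Request:
{"api": "drive_tool", "payload": {"deltas": [[[-0.001,0.001,-0.028],0]]}}

```text
time_s: 66.35
eef_pos: [0.5065, 0.3607, 0.1136]
eef_rot: [0.016, 0.664, 0.748, -0.007]
wrist_force: [1.0, 0.4, -3.5]
opening: 0.11
```

```bash
python3 w.py 5; python3 ov.py y8 .4434 .3487 .1195
```

```text
t 66.6 pos [0.5026 0.359  0.1088] ang 0.1188 0.1188 tilt [ 0.0043 -0.0358] F [-0.2 -0.2 -3.4] T [ 0.04  0.   -0.  ] op 0.103 q6 0.34
top crop offset 654 1066
side crop offset 705 582
t 66.7 pos [0.5028 0.359  0.1089] ang 0.1187 0.1187 tilt [ 0.0049 -0.0355] F [ 0.2  0.1 -3.4] T [ 0.04 -0.   -0.07] op 0.111 q6 0.34
```

View pics/y8.png

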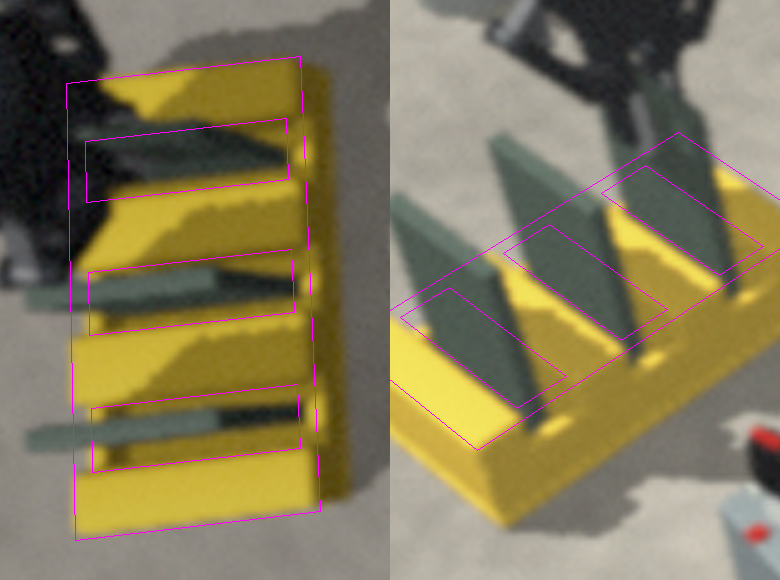

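Request:
{"api": "drive_tool", "payload": {"deltas": [[[-0.001,0,-0.0135],0]]}}

```text
time_s: 66.8
eef_pos: [0.504, 0.3601, 0.0982]
eef_rot: [0.015, 0.664, 0.748, -0.009]
wrist_force: [0.8, 0.2, -3.1]
opening: 0.111
```

```bash
python3 w.py 5
```

```text
t 67.05 pos [0.5016 0.3589 0.095 ] ang 0.1188 0.1188 tilt [ 0.0042 -0.0358] F [ 0.7  0.3 -2. ] T [ 0.07 -0.    0.01] op 0.107 q6 0.34
```

Request:
{"api": "drive_tool", "payload": {"deltas": [[[0,0,-0.002],0]]}}

```text
time_s: 67.15
eef_pos: [0.5019, 0.3591, 0.0934]
eef_rot: [0.014, 0.664, 0.748, -0.012]
wrist_force: [-0.9, 1.0, -2.9]
opening: 0.109
```

```bash
python3 w.py 4
```

```text
t 67.35 pos [0.5016 0.3589 0.093 ] ang 0.1188 0.1188 tilt [ 0.0042 -0.0358] F [-0.6 -0.6 -3.3] T [ 0.04 -0.01 -0.01] op 0.109 q6 0.34
```

Request:
{"api": "drive_tool", "payload": {"deltas": [[[0,0,-0.001],0]]}}

```text
time_s: 67.45
eef_pos: [0.5018, 0.359, 0.0922]
eef_rot: [0.014, 0.664, 0.748, -0.012]
wrist_force: [0.0, 0.7, -2.5]
opening: 0.11
```

```bash
python3 w.py 4
```

```text
t 67.65 pos [0.5016 0.3589 0.092 ] ang 0.1187 0.1187 tilt [ 0.0042 -0.0358] F [-0.2 -0.5 -3. ] T [ 0.04 -0.05  0.  ] op 0.111 q6 0.34
```

Request:
{"api": "drive_tool", "payload": {"deltas": [[[0,0,-0.001],0]]}}

```text
time_s: 67.75
eef_pos: [0.5019, 0.3589, 0.0919]
eef_rot: [0.014, 0.664, 0.748, -0.012]
wrist_force: [-3.0, -2.1, 8.7]
opening: 0.108
```

```bash
python3 w.py 4
```

```text
t 67.95 pos [0.5019 0.3589 0.0919] ang 0.1188 0.1188 tilt [ 0.0048 -0.0358] F [-2.6 -2.6  6.3] T [-0.33  0.63  0.01] op 0.105 q6 0.34
```

Contact. Release and rise well clear.

Request:
{"api": "drive_tool", "payload": {"deltas": [[[0,0,0],0],[[0,0,0],0],[[0,0,0],0],[[0,0,0],0]], "gripper": 0.5}}

```text
time_s: 68.35
eef_pos: [0.5028, 0.3596, 0.0922]
eef_rot: [0.014, 0.664, 0.748, -0.01]
wrist_force: [-0.8, 0.2, -0.5]
opening: 0.499
```

Request:
{"api": "drive_tool", "payload": {"deltas": [[[0,0,0.03],0],[[0,0,0.04],0],[[0,0,0.04],0],[[0,0,0.04],0],[[-0.02,-0.03,0.02],0],[[-0.03,-0.045,0],0],[[-0.03,-0.045,0],0],[[-0.03,-0.045,0],0],[[-0.02,-0.045,0],0],[[-0.01,-0.02,0],0]]}}

```text
time_s: 69.35
eef_pos: [0.3621, 0.1326, 0.2658]
eef_rot: [0.016, 0.662, 0.75, -0.01]
wrist_force: [0.3, 0.4, 0.0]
opening: 0.499
```

```bash
python3 w.py 5; python3 ov.py y9 .4434 .3487 .1195; python3 ov.py c10 .4985 -.3355 -.012; python3 -c "
from h import *
for n in('top','side'): cv2.imwrite('pics/fin_'+n+'.png',Cam(n).img)"
```

```text
t 69.6 pos [0.3643 0.1349 0.2663] ang 0.1249 0.1249 tilt [ 0.0112 -0.0342] F [ 0.2 -0.5 -0.9] T [-0.04  0.02  0.04] op 0.497 q6 -0.04
top crop offset 654 1066
side crop offset 705 582
t 69.7 pos [0.3642 0.1353 0.266 ] ang 0.1262 0.1262 tilt [ 0.0101 -0.0344] F [0.5 0.2 0.9] T [-0.05  0.02  0.02] op 0.496 q6 -0.04
top crop offset 2147 954
side crop offset 1851 1420
t 69.8 pos [0.364  0.1353 0.2658] ang 0.1266 0.1266 tilt [ 0.0094 -0.0346] F [ 0.6  0.9 -0. ] T [ 0.   -0.    0.01] op 0.499 q6 -0.04
```

View pics/y9.png

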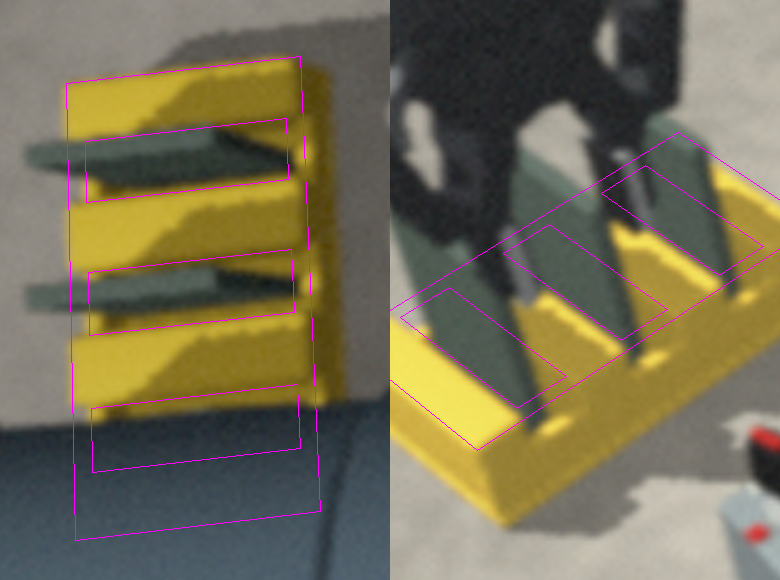

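View pics/c10.png

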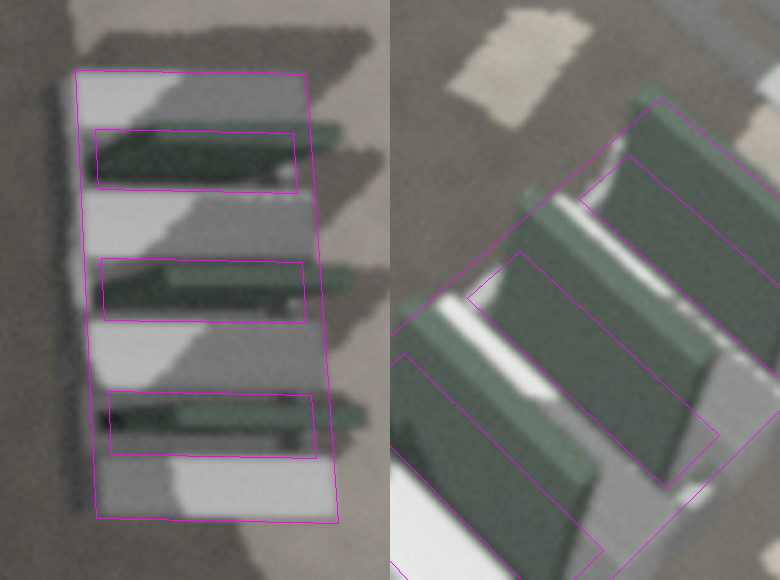

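View pics/fin_top.png

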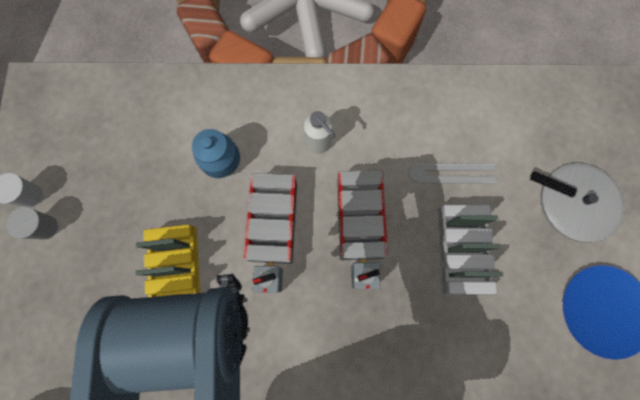

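View pics/fin_side.png

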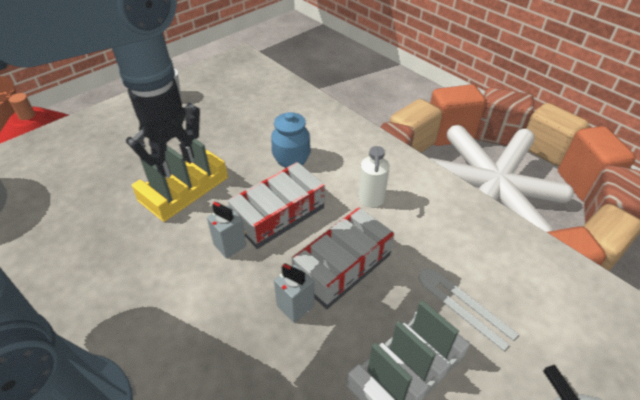

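```bash
python3 -c "
from bench import hand_in,get_obs
o=get_obs();print(o['time_s'],o['wrist_force'])
print(hand_in())"
```

```text
69.9 [ 0.24918196 -0.06084913 -0.41076768]
the job is handed in; nothing more can be done
None
```

The job is done and handed in at 69.9 s. The right-hand gas knob was the one still on, so I turned it off past its detent first and left the left knob off. I then put the three hot slabs from the right warmer in the bare metal cooling rack and the three from the left warmer in the yellow carrying rack.

- **Last checks:** the final pictures show all six slabs standing, one per slot, and both warmers empty. Both knob pointers are turned away from the red marks. The jar, dispenser and tongs look to be where they started. The arm was clear and the wrist force close to zero. In the last top view the arm hid the near yellow slot, but the side view shows that slab standing.
- **Cooling rack knocked aside:** it had moved about 3 cm before the first placing, so I measured it again and placed to the new position.
- **Set-down force:** slabs touched down at about 4–12 N on the wrist sensor. One sideways-edge contact of about 15 N came as the first left slab left its warmer slot. It stayed in the grip and was placed normally.
- **Tool tilt:** early moves tilted the tool by up to about 5 degrees. I corrected most of that before gripping the knob, and about 2 degrees of harmless tilt remained to the end.

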